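# Roll the step's anti-slip strips home with the roller from the peg

### The arm

A 6-joint arm with a two-finger parallel gripper is mounted at the origin on a cart in front of the work surface, level with it; the furniture and walls round the work are solid. World frame = base frame: x ahead of the robot, y to its left, z up, the work surface at z = 0. Lengths are in m, angles in rad, forces in N, time in s.
With the tool pointing down it reaches from about 0.375 to 0.975 m from the base axis. Payload 3.8 kg.
Tool frame: the origin (TCP) lies midway between the tips of the shut fingers; the grasp point (between the pads) lies 19 mm behind it; x points along the fingers, z is the direction in which the jaws open and shut, and the axes are right-handed (so a half turn about x gives the same grasp; the last joint's range is limited). The gripper opens to 85 mm and grips with 20 to 120 N. Pads are 22 mm wide; open, the fingers measure 114 mm over their backs; the gripper's body (76 mm by 85 mm) begins 54 mm behind the grasp point. The pads swing forward as they close: fully open they stand 13 mm farther back than shut.
Start: joints at [-1.177, 0.264, 1.604, -0, 1.274, -0.037], TCP at [0.282, -0.613, 0.231] pointing down, gripper open.
Joint ranges: [-2.63, 2.63], [-0.94, 2.18], [0.31, 2.57], [-1.31, 4.45], [0, 2.66], [-2.55, 2.55]. Speed limits (rad/s): [2.57, 2.57, 3.14, 3.14, 3.14, 3.14].

### API

Orientations are given as [roll, pitch, yaw] about the fixed x, y, z axes, in that order (R = Rz(yaw) Ry(pitch) Rx(roll)).
In Python, from station import manip, imaging gives the robot as it stands.
- The arm moves only by the tool carry_out, never from a script. Its argument "motion" is one flat list of numbers, 7 for each row, row after row: the shift along the tool's x, y, z each as a share of 0.3 m, from -1 to 1, then the turn, a rotation vector about the tool's x, y, z each as a share of 180 degrees, from -1 to 1, then the opening, from -1 (shut) to 1 (fully open). In form: [dx, dy, dz, ax, ay, az, fingers, dx, dy, dz, ax, ay, az, fingers, ...]. A call has 1 to 10 rows; each row is the pose to reach, as a shift and turn from the pose commanded when the call began, along the tool's axes at that moment, turning the shorter way round; what a row does not reach only later rows make up. A row lasts 1/8 s, in which the tool goes at most 62.5 mm and 10.7 degrees, less where a joint would pass 70% of its speed; a pose out of reach is approached as far as the arm can. A call with a number of a shift or a turn outside -1 to 1 is refused whole. A call with a gripper value outside its range is refused whole. The fingers move at their own pace and stop on an object; "newtons" is the grip in N (left out, the last holds). Time passes only in rows, so rows that repeat a pose let the fingers close. It gives the time, the measured TCP pose, the force and the opening at its end, in the units of the state.
- manip.get_state(): the state, without advancing time (a new reading comes with each control period).
- imaging.camera(name): name is "scene" or "top"; returns (picture, depth): 480x640x3 uint8, red, green, blue; 480x640 float32, m along the optical axis (not along the pixel's ray), 0 where there is no reading.
- imaging.calibration(name): a dict with "fx", "fy", "cx", "cy" (pixels), "k1" (the pictures are not rectified: a ray, as slopes to the right and down, at radius r is drawn at 1 + k1 r^2 times it, then the intrinsics apply), "R" (3x3) and "t" (3): a world point X has camera coordinates R X + t. Camera axes: x right, y down, z forward; pixel columns grow to the right and rows downward; lengths in m; the calibration is good to about 2 mm. A picture is of the moment at which its call begins. calibration takes no time and is no camera call.
- manip.close_job(): hands the job in, once; it reports no verdict.
The state is a dict: "time": time; "joint_positions": joint angles; "qd": joint speeds; "tau": joint torques, N m; "ee_pos": TCP position; "tool_rot": TCP orientation; "contact_force": force on the tool from outside, world axes, zero at the start; "torque": the same for the moment, N m; "gripper_width": opening from 0.0 (shut) to 1.0 (fully open).
Only numpy, scipy, OpenCV 4.12 (cv2) and the standard library are available. Lean on these libraries where they do the work, as an engineer would, in place of code of your own. Each camera call takes 0.05 s, during which the arm holds its last target.

### The job

The anti-slip strips of the plywood step tread lie on their adhesive and still stand proud: lift the hand roller off its display peg without dragging the loose stand or knocking the carded pack off the other peg, and roll over all five strips, firmly but with less than 30 N, until each is fully home, level with the wood. Touch the step and its strips with the roller only. Then hang the roller back on the empty peg, and leave it hanging there, with the other things on the bench undisturbed.

Things in the scene. Friction and masses are not known exactly. Their poses are not given: they have to be found in the camera images.
- roller: Hand roller, about 220 g, hanging upright on one of the two pegs. Origin: middle of its hanging eye, a 16 mm round hole (axis = roller's x) in a steel tab 26 mm wide (y), 3 mm thick (x), its top edge 13.5 mm above the origin; z points up the handle. The roller rolls along its x. When hung, the eye's middle is 5.5 mm under the middle of the peg's wire
- handle (a point): Where to take the roller: on the pale wooden handle, 26 mm under the eye. The handle is 26 mm across y and 18 mm across x and reaches from 13 to 81 mm under the eye; grip it across y from above, the peg passing between the fingers. A gripper's palm must stay above the upturned tip. Grip it hard (about 100 N): in a light grip it tilts as it rolls
- drum_axis (a point): Middle of the roller's free-turning black rubber drum, on its axle, 125 mm under the eye; drum 40 mm diameter, 48 mm wide along y, in a steel fork 66 mm wide. The drum's underside is 145 mm under the eye
- drum (a joint): Turn of the roller's drum about its axle (rad, 0 at the start, unlimited)
- stand: Loose steel spares stand, 1.4 kg, slides or tips if pulled: foot plate 170 x 250 x 10 mm (30 mm behind to 140 mm in front of the origin), upright punched grey sheet, top 211 mm over the bench. Origin on the bench under the sheet; its -x is the way the two pegs point (to the robot), z up. The pegs are level, side by side at y = +66 and -66 mm, 185 mm above the bench
- peg_a (a point): Root of the peg at the stand's y = +66 mm, on the middle of its 5 mm wire, 4 mm in front of the stand's origin; axes as the stand's. The wire runs straight along -x for 85 mm, then bends up over the next 13.5 mm, at 50 degrees for most of it, to its upturned tip
- peg_b (a point): Root of the other, equal peg, at the stand's y = -66 mm; axes as the stand's
- peg_a_tip (a point): End of peg_a's upturned tip (98.5 mm in front of its root and 15 mm higher; the rounded end reaches 2.5 mm higher still)
- peg_b_tip (a point): End of peg_b's upturned tip
- pack: Loose carded spare, 40 g: a brown card 52 mm wide (y), 98 mm tall and 3 mm thick with a clear blister 16 mm deep on its front (-x), hanging on the other peg. Origin: the middle of its 16 mm hanging hole, 13 mm under its top edge
- tread: Plywood step tread fixed on the bench, board 226 mm (x) by 136 mm (y), 18 mm thick, on four rubber screw feet. Origin on the bench under its middle. The feet are screwed out differently each time, so the wood's upper face is level but 26 to 30 mm above the bench: feel for it. Its five grooves hold the black ribbed strips; roll along its x. Lands of wood between strips 11 mm, bare wood at each end 34 mm
- strip0 (a joint): How far strip 0 is pressed in: 0 = 3 mm proud of the wood, 0.003 = home, level with it; starts at 0 to 0.0006. Each strip is 22 mm (x) by 104 mm (y); it yields slowly to about 10 N and stays where it is left. Strips 0 to 4 lie across the tread at x = -68, -34, 0, 34, 68 mm of its frame
- strip1 (a joint): How far strip 1 is pressed in: 0 = 3 mm proud of the wood, 0.003 = home, level with it; starts at 0 to 0.0006. See strip0
- strip2 (a joint): How far strip 2 is pressed in: 0 = 3 mm proud of the wood, 0.003 = home, level with it; starts at 0 to 0.0006. See strip0
- strip3 (a joint): How far strip 3 is pressed in: 0 = 3 mm proud of the wood, 0.003 = home, level with it; starts at 0 to 0.0006. See strip0
- strip4 (a joint): How far strip 4 is pressed in: 0 = 3 mm proud of the wood, 0.003 = home, level with it; starts at 0 to 0.0006. See strip0
- marker: Bystander: marker pen, 135 mm long, lying
- spanner: Bystander: spanner, 155 mm long, lying
- driver: Bystander: screwdriver, 215 mm long, lying
- meter: Bystander: multimeter, 135 x 68 x 42 mm, lying
Things that resemble listed ones, but are neither listed nor needed, are in the scene too. What is shaped like the pack but blue is not meant.

How it is judged:
On the way, in this order (a step that is already met when the one before it is completed fails the run):
1. the roller is off its peg (distance between roller and peg_a above 0.13 m and distance between roller and peg_b above 0.13 m), for 0.1 s.
2. all five strips are rolled home (each pressed in at least 2.2 of its 3 mm) and the drum has turned at least 3 rad (value of joint each of strip0, strip1, strip2, strip3, strip4 above 0.0022 m and (value of joint drum above 3 rad or value of joint drum below -3 rad)), for 0.2 s.
At the end, for the whole second after the job is handed in: all strips pressed in 2.2 mm or more of 3; roller hanging by its eye on the straight of a peg (8 to 85 mm from the root, 5 mm to the side, 2 to 10 mm under the wire's middle), within 0.2 rad of upright, swaying at most gently; stand upright (0.05 rad) and still; carded pack still hung above 165 mm (value of joint each of strip0, strip1, strip2, strip3, strip4 above 0.0022 m and ((x of roller in the frame of peg_a between -0.085 and -0.008 m and y of roller in the frame of peg_a between -0.005 and 0.005 m and z of roller in the frame of peg_a between -0.01 and -0.002 m) or (x of roller in the frame of peg_b between -0.085 and -0.008 m and y of roller in the frame of peg_b between -0.005 and 0.005 m and z of roller in the frame of peg_b between -0.01 and -0.002 m)) and linear speed of roller below 0.05 m/s and angular speed of roller below 1.5 rad/s and angle between roller's own z axis and vertical below 0.2 rad and angle between stand's own z axis and vertical below 0.05 rad and linear speed of stand below 0.02 m/s and height (world z) of pack above 0.165 m); the robot touches nothing.
It fails at once if the stand is dragged more than 15 mm or tipped more than 0.2 rad (distance of stand from where it was at the start of the episode above 0.015 m or angle between stand's own z axis and vertical above 0.2 rad).
It fails at once if the carded pack is knocked off its peg (its hole below 150 mm) (height (world z) of pack below 0.15 m).
It fails at once if the fingers touch the tread or its strips (contact force between the fingers and tread above 1 N).
It fails at once if the roller presses on the tread or its strips with more than 32 N (contact force between roller and tread above 32 N).
It fails at once if a bystander is moved more than 25 mm (distance of any of marker, spanner, driver, meter from where it was at the start of the episode above 0.025 m).
It also fails if it takes over 72 s, if anything falls off the work surface, if the arm or the gripper's body presses on something with over 40 N, if the wrist force passes 120 N, or if a joint passes its speed limit or range.

## Working session

There is one attempt and no reset: what is moved stays moved. The work goes in short steps, Python scripts to look and compute and a tool call to move; the robot and the scene stay as the last step left them, time stands still between calls to the robot, and variables do not carry over. Pictures are saved under pics/ and viewed, and the job is handed in when it is done.

Besides the shell and the picture viewer there is one more tool, called as name(argument=value, ...) on one line, values as JSON. carry_out: Moves the arm, as the interface text tells. Shift numbers are shares of 0.3 m and turn numbers shares of 180 degrees, none past 1 either way. Its arguments: {"type":"object","properties":{"motion":{"type":"array","items":{"type":"number","minimum":-1,"maximum":1}},"newtons":{"type":"number"}},"required":["motion"]}

```bash
mkdir -p pics; ls; cat > a.py <<'E'
from station import manip, imaging
import cv2, numpy as np
print(manip.get_state())
for n in ("scene","top"):
    p,d=imaging.camera(n); np.save(n+"0.npy",d); cv2.imwrite(f"pics/{n}0.png",p[:,:,::-1]); 
    c=imaging.calibration(n); print(n,c, -np.array(c["R"]).T@np.array(c["t"]))
E
python3 a.py
```

```text
pics
{'time': 0.0, 'joint_positions': array([-1.17689652e+00,  2.64785843e-01,  1.60537684e+00,  3.62734186e-05,
        1.27370568e+00, -3.68859475e-02]), 'qd': array([-0.00130378,  0.00165721, -0.00169744, -0.00014816,  0.00011027,
       -0.00029508]), 'tau': array([ 1.58180297e-03, -5.15100503e+01, -3.67314148e+01,  1.05843901e-04,
        1.29702155e-02, -5.96687073e-06]), 'ee_pos': array([ 0.28160558, -0.61264354,  0.22993847]), 'tool_rot': array([3.08947737, 1.56852036, 1.94945614]), 'contact_force': array([-0.03069068,  0.63644384,  0.18549142]), 'torque': array([ 0.00729448, -0.00198752, -0.09240356]), 'gripper_width': 0.9985517617890322}
scene {'fx': 544.1263850770728, 'fy': 544.1263850770728, 'cx': 311.33215023920025, 'cy': 243.0859779189004, 'k1': 0.020137260531382564, 'R': array([[-0.78527864, -0.61899696,  0.01342426],
       [-0.40480129,  0.49689608, -0.76761332],
       [ 0.46847985, -0.6082245 , -0.64077265]]), 't': array([0.49109115, 0.23354505, 1.37804962])} [-0.16540575  1.02609986  1.05569625]
top {'fx': 557.1909814089374, 'fy': 557.1909814089374, 'cx': 316.38111123578733, 'cy': 243.24246646257126, 'k1': 0.012558292894139574, 'R': array([[-0.1116264 , -0.99367591, -0.01215471],
       [-0.7963289 ,  0.09676051, -0.59707428],
       [ 0.59447442, -0.05697011, -0.80209387]]), 't': array([0.19330894, 0.4647861 , 1.221876  ])} [-0.33467305  0.2167239   1.25992068]
```

View pics/scene0.png

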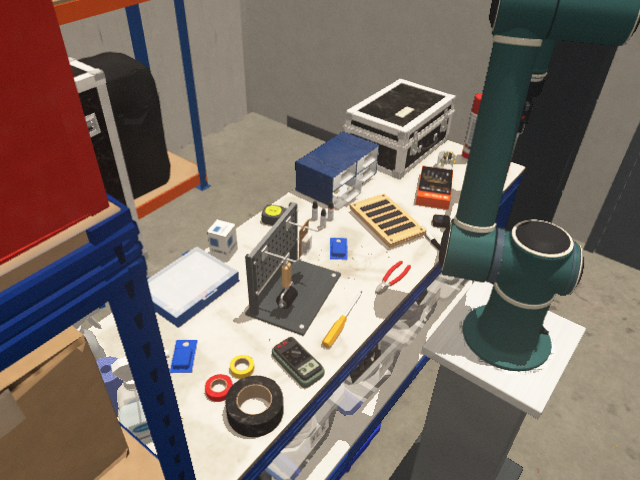

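View pics/top0.png

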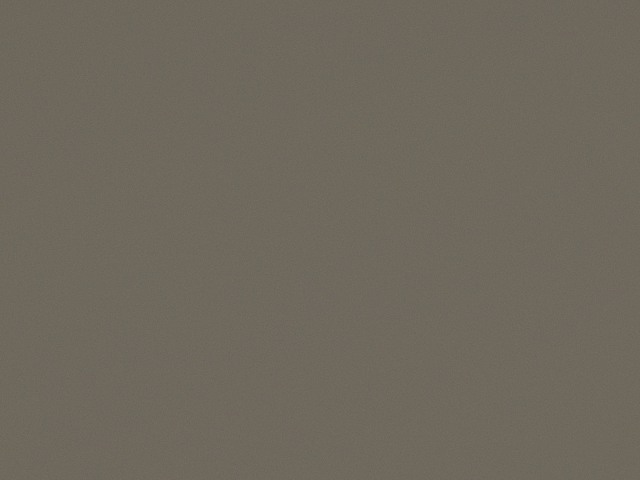

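The scene view shows the stand at about (290,270), the roller on the near peg at about (287,280), the pack on the far peg at about (304,238), and the tread at about (388,218). The top picture is blank grey, so I'll check its depth and take another picture.

```bash
cat > b.py <<'E'
from station import manip, imaging
import cv2, numpy as np
d=np.load("top0.npy"); print((d>0).mean(), d.min(), d.max(), np.median(d))
p,d=imaging.camera("top"); print(p.std(axis=(0,1)),(d>0).mean(),np.median(d)); cv2.imwrite("pics/top1.png",p[:,:,::-1])
p,d=imaging.camera("scene"); np.save("scene1.npy",d);cv2.imwrite("pics/scene1.png",p[:,:,::-1])
cv2.imwrite("pics/stand1.png",cv2.resize(p[190:340,235:375,::-1],None,fx=5,fy=4,interpolation=cv2.INTER_CUBIC)[:600])
cv2.imwrite("pics/tread1.png",cv2.resize(p[180:260,330:450,::-1],None,fx=6,fy=6,interpolation=cv2.INTER_CUBIC))
E
python3 b.py
```

```text
0.9958170572916667 0.0 0.2077803 0.13858137
[1.80775993 1.87449286 1.99567362] 0.9960514322916667 0.13856682
```

```bash
cat > cam.py <<'E'
import numpy as np, cv2
from station import manip, imaging
def ray(n,uv):
    c=imaging.calibration(n); K=np.array([[c['fx'],0,c['cx']],[0,c['fy'],c['cy']],[0,0,1]])
    q=cv2.undistortPoints(np.array(uv,float).reshape(-1,1,2),K,np.array([c['k1'],0,0,0,0.]))[:,0]
    return np.c_[q,np.ones(len(q))],np.array(c['R']),np.array(c['t'])
def bydepth(n,uv,z):
    q,R,t=ray(n,uv); return (q*np.array(z).reshape(-1,1)-t)@R
def onplane(n,uv,h):
    q,R,t=ray(n,uv); d=q@R; C=-R.T@t; s=(h-C[2])/d[:,2]; return C+d*s[:,None]
def project(n,X):
    c=imaging.calibration(n);R,t=np.array(c['R']),np.array(c['t'])
    X=np.atleast_2d(X)@R.T+t; q=X[:,:2]/X[:,2:]; q=q*(1+c['k1']*(q**2).sum(1,keepdims=True))
    return q*[c['fx'],c['fy']]+[c['cx'],c['cy']]
E
python3 - <<'E'
from cam import *
d=np.load("top0.npy")
for uv in [(5,5),(630,5),(5,470),(630,470),(320,240)]: print(uv,d[uv[1],uv[0]],bydepth("top",[uv],[d[uv[1],uv[0]]]))
ys,xs=np.where(d>0.17); print(len(ys), ys.min() if len(ys) else 0)
E
```

```text
(5, 5) 0.20415927 [[-0.13155725  0.3093768   1.14934687]]
(630, 5) 0.19960144 [[-0.16093456  0.08619642  1.14910798]]
(5, 470) 0.10659067 [[-0.2990376   0.27366553  1.1493971 ]]
(630, 470) 0.10512512 [[-0.31261057  0.15640359  1.14949335]]
(320, 240) 0.13922639 [[-0.25136227  0.20781523  1.1487208 ]]
65149 0
```

View pics/stand1.png

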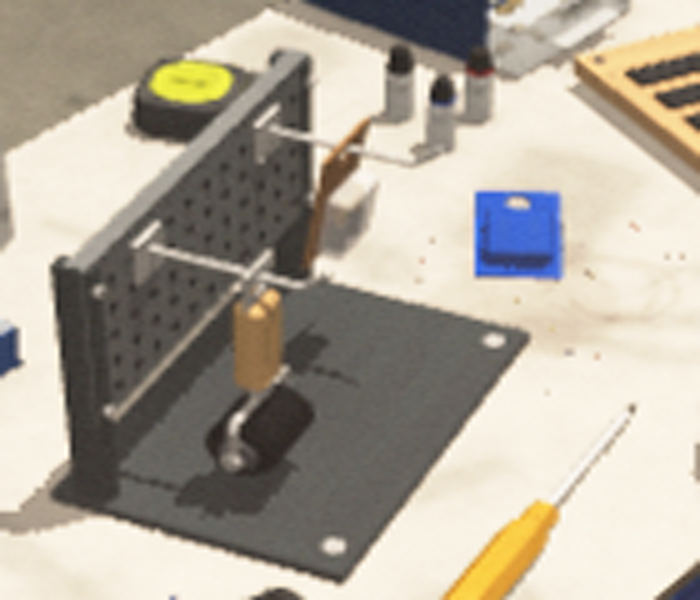

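View pics/tread1.png

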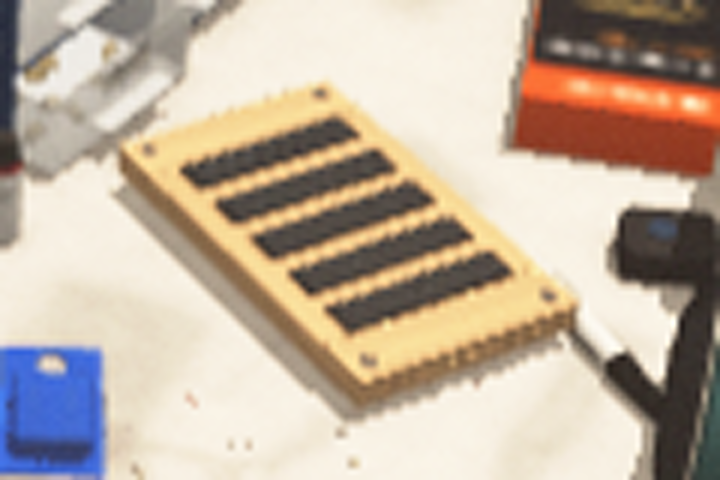

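The crops show three things. The roller hangs on the near peg, with the handle at about (287,275) in the full picture. The brown carded pack is on the far peg at (302,238); the blue card at (339,248) lies on the bench and isn't meant. The tread has five strips. The top camera is blocked by a board at z=1.149, so I'll measure with the scene camera plus its depth and known planes.

```bash
python3 - <<'E'
from cam import *
d=(np.load("scene0.npy")+np.load("scene1.npy"))/2
v,u=np.mgrid[0:480,0:640]; uv=np.c_[u.ravel(),v.ravel()]
P=bydepth("scene",uv,d.ravel()).reshape(480,640,3); np.save("P.npy",P)
im=cv2.imread("pics/scene1.png"); hsv=cv2.cvtColor(im,cv2.COLOR_BGR2HSV)
# bench
for q in [(330,290),(420,290),(360,240),(240,340),(390,320),(420,190)]: print("bench?",q,P[q[1],q[0]].round(4))
# tread: strips dark within poly
poly=np.array([[350,205],[388,190],[428,230],[392,246]])
print("tread surf wood z near:",[P[y,x].round(4).tolist() for x,y in [(386,196),(362,205),(422,230),(395,240),(356,204)]])
g=cv2.cvtColor(im,cv2.COLOR_BGR2GRAY)
m=((g<110)&(v>190)&(v<240)&(u>355)&(u<420)).astype(np.uint8)
n,l,s,c=cv2.connectedComponentsWithStats(m)
for i in range(1,n):
    if s[i,4]>60:
        pz=np.median(P[l==i],axis=0); X=onplane("scene",[c[i]],pz[2])[0]
        print("strip",c[i].round(1),s[i,4],pz.round(4),X.round(4))
E
```

```text
bench? (330, 290) [0.4376 0.1562 0.008 ]
bench? (420, 290) [ 0.2705 -0.0582 -0.0527]
bench? (360, 240) [ 0.5025 -0.0852 -0.0036]
bench? (240, 340) [ 0.5118  0.431  -0.0011]
bench? (390, 320) [ 0.2735  0.1016 -0.0452]
bench? (420, 190) [ 0.4711 -0.3875  0.0351]
tread surf wood z near: [[0.5474, -0.2996, 0.0246], [0.5796, -0.2058, 0.0257], [0.3641, -0.2135, 0.0261], [0.4035, -0.1214, 0.0249], [0.5983, -0.1989, 0.0249]]
strip [374.2 205.2] 114 [ 0.5455 -0.2244  0.0286] [ 0.5464 -0.2264  0.0286]
strip [380.1 210.8] 126 [ 0.5145 -0.2119  0.0292] [ 0.5148 -0.2123  0.0292]
strip [386.5 216.4] 129 [ 0.4831 -0.1977  0.0294] [ 0.483  -0.1995  0.0294]
strip [392.9 222.3] 132 [ 0.4517 -0.1857  0.029 ] [ 0.4516 -0.1867  0.029 ]
strip [399.3 228.3] 143 [ 0.42   -0.1723  0.0291] [ 0.4204 -0.1732  0.0291]
```

Strip spacing comes out at 34.2 mm, which fits. The tread centre is about (0.483,-0.200), yaw about -22.9°. Next I'll measure the stand.

```bash
python3 - <<'E'
from cam import *
P=np.load("P.npy"); im=cv2.imread("pics/scene1.png")
c=cv2.resize(im[200:275,245:335],None,fx=8,fy=8,interpolation=cv2.INTER_CUBIC); cv2.imwrite("pics/pegs.png",c)
c=cv2.resize(im[235:335,245:345],None,fx=6,fy=6,interpolation=cv2.INTER_CUBIC); cv2.imwrite("pics/foot.png",c)
def pl(q,h): print(q,onplane("scene",[q],h)[0].round(4), "depth:",P[int(round(q[1])),int(round(q[0]))].round(4))
for q in [(265,250),(288,221)]: pl(q,.185)
for q in [(300,260),(323,227.5)]: pl(q,.200)
E
```

```text
(265, 250) [0.543  0.2923 0.185 ] depth: [0.5374 0.2981 0.1919]
(288, 221) [0.5746 0.1673 0.185 ] depth: [0.5679 0.175  0.1928]
(300, 260) [0.4423 0.2798 0.2   ] depth: [0.4444 0.2773 0.1971]
(323, 227.5) [0.4755 0.1466 0.2   ] depth: [0.4758 0.1461 0.198 ]
```

View pics/pegs.png

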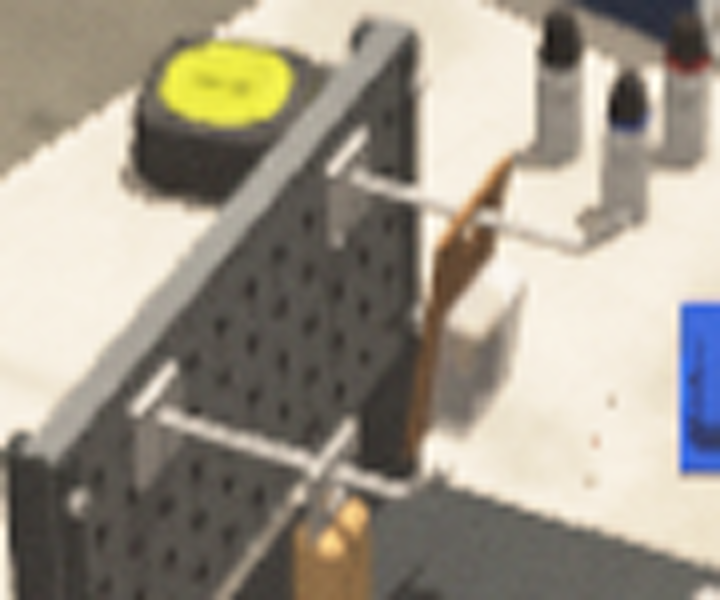

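View pics/foot.png

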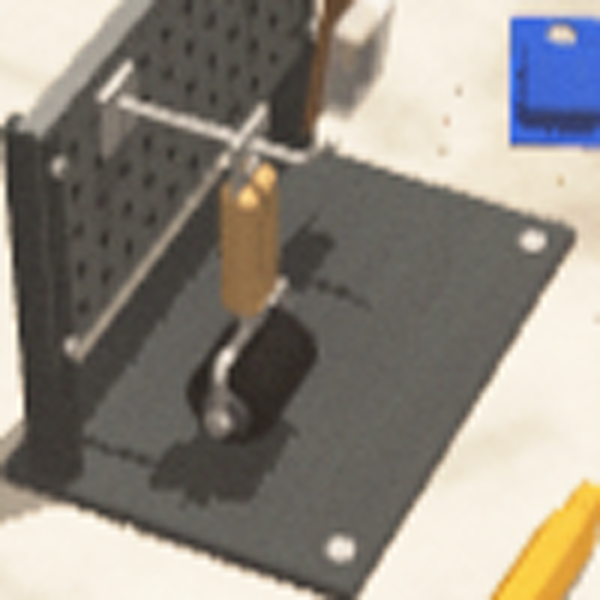

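```bash
python3 - <<'E'
from cam import *
P=np.load("P.npy")
obs=[ # model(stand), pixel
((-.004,.066,.185),(263.75,251)),((-.004,-.066,.185),(288.1,222.25)),
((-.089,.066,.185),(295,261.25)),((-.089,-.066,.185),(317.75,230.6)),
((-.1025,-.066,.200),(323.75,226.5)),((-.1025,.066,.200),(300,259.4)),
((-.14,-.125,.010),(340.8,273.3)),((-.14,.125,.010),(303.3,335)),((.03,.125,.010),(246.3,314.2))]
M=np.array([o[0] for o in obs]); U=np.array([o[1] for o in obs])
W=np.array([onplane("scene",[u],m[2])[0] for m,u in zip(M,U)])
def fit(idx):
    A=M[idx,:2];B=W[idx,:2];a=A.mean(0);b=B.mean(0);H=(A-a).T@(B-b);u,s,vt=np.linalg.svd(H);R=vt.T@np.diag([1,np.linalg.det(vt.T@u.T)])@u.T
    t=b-R@a; print("yaw",np.degrees(np.arctan2(R[1,0],R[0,0])).round(2),"t",t.round(4)); print(((M[idx,:2]@R.T+t-W[idx,:2])*1e3).round(1).tolist()); return R,t
fit(list(range(9)));R,t=fit(list(range(6)));fit([6,7,8])
for k in range(9):
    x,y=U[k].round().astype(int); print(M[k],W[k].round(4),P[y,x].round(4))
# bar, sheet top
for q in [(260,289),(270,279),(278,267)]: 
    p=P[q[1]-1:q[1]+2,q[0]-1:q[0]+2].reshape(-1,3); p=np.median(p,0); print("bar",q,p.round(3),(R.T@(p[:2]-t)).round(3))
for q in [(256,250),(270,233),(290,210)]:
    p=P[q[1],q[0]]; print("top",q,p.round(3),(R.T@(p[:2]-t)).round(3))
# handle, drum
for q in [(286,270),(287,275),(286,280),(284,283),(289,295),(292,290),(281.5,305),(287,259)]:
    q=tuple(np.round(q).astype(int)); p=P[q[1],q[0]]; print("roller",q,p.round(4),(R.T@(p[:2]-t)).round(4))
E
```

```text
yaw 13.9 t [0.5592 0.2363]
[[-3.4, 2.3], [0.3, -0.0], [-2.5, 1.1], [-0.7, 0.9], [-0.9, 5.5], [0.2, -2.5], [0.7, -4.1], [-0.1, -3.0], [6.4, -0.4]]
yaw 13.35 t [0.5605 0.2344]
[[-1.4, 0.7], [1.0, -2.0], [-0.8, 0.3], [-0.2, -0.3], [-0.5, 4.5], [1.9, -3.2]]
yaw 14.2 t [0.557  0.2392]
[[-0.7, -1.7], [-2.8, -0.9], [3.5, 2.6]]
[-0.004  0.066  0.185] [0.5428 0.297  0.185 ] [0.5385 0.3006 0.1898]
[-0.004 -0.066  0.185] [0.5709 0.1712 0.185 ] [0.5698 0.1729 0.1873]
[-0.089  0.066  0.185] [0.4595 0.2778 0.185 ] [0.4591 0.2782 0.1863]
[-0.089 -0.066  0.185] [0.4894 0.1499 0.185 ] [0.4864 0.1528 0.187 ]
[-0.1025 -0.066   0.2   ] [0.4765 0.1421 0.2   ] [ 0.6215 -0.0588  0.008 ]
[-0.1025  0.066   0.2   ] [0.4437 0.2782 0.2   ] [0.4448 0.2768 0.1997]
[-0.14  -0.125  0.01 ] [0.4526 0.0853 0.01  ] [ 0.4601  0.0731 -0.0021]
[-0.14   0.125  0.01 ] [0.3933 0.3269 0.01  ] [0.3966 0.324  0.0049]
[0.03  0.125 0.01 ] [0.5519 0.3652 0.01  ] [0.5581 0.3605 0.0026]
bar (260, 289) [0.537 0.324 0.08 ] [-0.002  0.093]
bar (270, 279) [0.598 0.223 0.001] [ 0.034 -0.02 ]
bar (278, 267) [0.614 0.169 0.   ] [ 0.037 -0.076]
top (256, 250) [0.538 0.328 0.211] [-0.     0.096]
top (270, 233) [0.557 0.257 0.209] [0.002 0.023]
top (290, 210) [0.582 0.15  0.208] [ 0.001 -0.087]
roller (np.int64(286), np.int64(270)) [0.4743 0.2943 0.1596] [-0.0701  0.0781]
roller (np.int64(287), np.int64(275)) [0.4709 0.295  0.1456] [-0.0733  0.0796]
roller (np.int64(286), np.int64(280)) [0.4738 0.2957 0.1275] [-0.0702  0.0796]
roller (np.int64(284), np.int64(283)) [0.4795 0.297  0.1148] [-0.0644  0.0796]
roller (np.int64(289), np.int64(295)) [0.4715 0.2881 0.0708] [-0.0742  0.0728]
roller (np.int64(292), np.int64(290)) [0.4783 0.2681 0.0689] [-0.0722  0.0517]
roller (np.int64(282), np.int64(305)) [0.471  0.3163 0.0577] [-0.0682  0.1003]
roller (np.int64(287), np.int64(259)) [0.4783 0.2852 0.1867] [-0.0683  0.0683]
```

```bash
cat > st.py <<'E'
from cam import *
P=np.load("P.npy"); im=cv2.imread("pics/scene1.png"); hsv=cv2.cvtColor(im,cv2.COLOR_BGR2HSV)
yaw=np.radians(13.4); R=np.array([[np.cos(yaw),-np.sin(yaw)],[np.sin(yaw),np.cos(yaw)]]); t=np.array([.5600,.2350])
L=np.dstack([(P[...,:2]-t)@R,P[...,2]])
v,u=np.mgrid[0:480,0:640]; box=(u>230)&(u<345)&(v>190)&(v<345)
E
python3 - <<'E'
from st import *
m=box&(abs(L[...,0])<.012)&(abs(L[...,1])<.118)&(L[...,2]>.05)&(L[...,2]<.2)
p=L[m]; k=np.polyfit(p[:,1],p[:,0],1); 
for _ in range(4):
    r=p[:,0]-np.polyval(k,p[:,1]); p2=p[abs(r)<.004]; k=np.polyfit(p2[:,1],p2[:,0],1)
print("sheet front: dx/dy",k, "yaw corr deg",-np.degrees(k[0]),len(p2))
top=box&(L[...,2]>.203)&(L[...,2]<.216)&(abs(L[...,0])<.02)&(abs(L[...,1])<.14)
p=L[top]; print("top edge", np.percentile(p[:,1],[1,50,99]), np.polyfit(p[:,1],p[:,0],1), p[:,2].mean())
# far and near edge of sheet: use
f=box&(abs(L[...,2]-.008)<.006)&(L[...,0]>-.16)&(L[...,0]<-.01)&(abs(L[...,1])<.15)&(hsv[...,2]<110)
p=L[f]; print("foot x,y pct",np.percentile(p[:,0],[0.5,99.5]),np.percentile(p[:,1],[.5,99.5]),np.median(p[:,2]))
h=box&(hsv[...,0]>8)&(hsv[...,0]<25)&(hsv[...,1]>90)&(hsv[...,2]>90)&(u<296)&(v>260)
h=cv2.morphologyEx(h.astype(np.uint8),cv2.MORPH_OPEN,np.ones((2,2)))>0
p=L[h&(L[...,2]>.08)]; print("handle",len(p),np.percentile(p,[2,50,98],axis=0).round(4).tolist())
ys,xs=np.where(h); print(xs.min(),xs.max(),ys.min(),ys.max())
for y in range(ys.min(),ys.max()+1): 
    xx=xs[ys==y]; print(y,xx.min(),xx.max(),end='; ')
E
```

```text
sheet front: dx/dy [-0.00650965 -0.00219983] yaw corr deg 0.37297538919835377 1501
top edge [-0.11675727  0.01616592  0.1216309 ] [-0.00353714  0.00269157] 0.20871338035453385
foot x,y pct [-0.13775474 -0.01049415] [-0.11967403  0.12553852] 0.008730547344079867
handle 177 [[-0.0737, 0.0535, 0.0955], [-0.0704, 0.0758, 0.1338], [-0.0609, 0.0814, 0.1655]]
283 291 264 287
264 289 291; 265 288 291; 266 287 291; 267 286 291; 268 283 291; 269 283 291; 270 283 291; 271 283 291; 272 283 291; 273 283 291; 274 283 291; 275 283 291; 276 283 291; 277 283 291; 278 283 291; 279 283 291; 280 283 291; 281 283 291; 282 283 291; 283 283 291; 284 283 290; 285 283 290; 286 283 289; 287 284 289;
```

```bash
python3 - <<'E'
from cam import *
yaw=np.radians(13.7); Rs=np.array([[np.cos(yaw),-np.sin(yaw)],[np.sin(yaw),np.cos(yaw)]]); t=np.array([.5596,.2365])
def onyplane(q,y):
    r,R,tt=ray("scene",[q]); d=(r@R)[0]; C=-R.T@tt
    n=np.array([*Rs[:,1],0]); p0=np.array([*(t+Rs[:,1]*y),0]); s=n@(p0-C)/(n@d); X=C+d*s; return X.round(4),(Rs.T@(X[:2]-t)).round(4)
for q in [(287.2,270),(287.2,275),(287.2,280),(287.2,284)]: print(q,*onyplane(q,.066))
print("tab top mid",*onyplane((287,256),.066))
print("drum hub end +y", *onyplane((281.8,305.3),.066+.033))
for q,z in [((285,259),.193),((289,253),.193),((299.5,264),.16)]: 
    X=onplane("scene",[q],z)[0]; print(q,X.round(4),(Rs.T@(X[:2]-t)).round(4))
for x in (-.004,-.089):
  for y in (.066,-.066):
    print(x,y,project("scene",[*(t+Rs@[x,y]),.185]).round(1))
s=manip.get_state(); from scipy.spatial.transform import Rotation as Ro
T=Ro.from_euler('xyz',s['tool_rot']).as_matrix(); print(T.round(4)); print(s['time'])
E
```

```text
(287.2, 270) [0.4788 0.2847 0.1502] [-0.0671  0.066 ]
(287.2, 275) [0.479  0.2848 0.1333] [-0.0668  0.066 ]
(287.2, 280) [0.4793 0.2849 0.1161] [-0.0665  0.066 ]
(287.2, 284) [0.4796 0.2849 0.1022] [-0.0663  0.066 ]
tab top mid [0.4786 0.2847 0.1959] [-0.0673  0.066 ]
drum hub end +y [0.4712 0.3169 0.0569] [-0.0668  0.099 ]
(285, 259) [0.4774 0.2935 0.193 ] [-0.0664  0.0749]
(289, 253) [0.4841 0.2708 0.193 ] [-0.0653  0.0512]
(299.5, 264) [0.4624 0.2572 0.16  ] [-0.0896  0.0431]
-0.004 0.066 [[263.9 252. ]]
-0.004 -0.066 [[287.9 222.2]]
-0.089 0.066 [[295.2 262. ]]
-0.089 -0.066 [[317.6 231. ]]
[[-5.000e-04  9.086e-01  4.176e-01]
 [ 1.300e-03  4.176e-01 -9.086e-01]
 [-1.000e+00  1.000e-04 -1.400e-03]]
0.2
```

Everything agrees: the eye is at stand x = -66.5 mm, world about (0.479, 0.285, 0.180). Stand yaw is 13.7°, and the reprojected pegs fall within 1 px. The brown card at (302,238) fits the pack, and the wooden-handled roller at (287,275) is the only one. Now a helper to work out the moves.

```bash
cat > mv.py <<'E'
import json,sys,numpy as np
from scipy.spatial.transform import Rotation as Ro
# commanded pose tracker; usage: set / go x y z yaw(tool z, deg) / did <7 numbers of last row>
def load(): d=json.load(open("cmd.json")); return np.array(d[0]),np.array(d[1])
def save(p,M): json.dump([list(p),np.array(M).tolist()],open("cmd.json","w"))
def Rt(yaw):
    a=np.radians(yaw); z=np.array([np.cos(a),np.sin(a),0]); x=np.array([0,0,-1.]); return np.c_[x,np.cross(z,x),z]
def go(p,M,tp,yaw):
    s=M.T@(np.array(tp)-p)/.3; r=Ro.from_matrix(M.T@Rt(yaw)).as_rotvec()/np.pi; return np.r_[s,r]
def did(p,M,row):
    return p+M@(np.array(row[:3])*.3), M@Ro.from_rotvec(np.array(row[3:6])*np.pi).as_matrix()
if __name__=="__main__":
    if sys.argv[1]=="set":
        from station import manip; s=manip.get_state(); save(s['ee_pos'],Ro.from_euler('xyz',s['tool_rot']).as_matrix())
    a=[float(x) for x in sys.argv[2:]]
    p,M=load()
    if sys.argv[1]=="did": p,M=did(p,M,a); save(p,M); print("now",p.round(4),"yaw",np.degrees(np.arctan2(M[1,2],M[0,2])).round(2),"xaxis",M[:,0].round(4))
    if sys.argv[1]=="go":
        for i in range(0,len(a),4):
            print(a[i:i+4],go(p,M,a[i:i+3],a[i+3]).round(4).tolist())
E
python3 mv.py set; python3 mv.py go .34 -.35 .27 -70 .40 -.1 .28 -76.3
```

```text
[0.34, -0.35, 0.27, -70.0] [-0.1308, 0.5425, -0.7153, 0.026, -0.0005, -0.0]
[0.4, -0.1, 0.28, -76.3] [-0.1631, 1.0723, -1.389, 0.061, -0.0005, 0.0]
```

carry_out(motion=[-0.13, 0.54, -0.71, 0.026, 0, 0, 1, -0.13, 0.54, -0.71, 0.026, 0, 0, 1, -0.13, 0.54, -0.71, 0.026, 0, 0, 1, -0.13, 0.54, -0.71, 0.026, 0, 0, 1, -0.13, 0.54, -0.71, 0.026, 0, 0, 1])

```text
time: 0.82
ee_pos: [0.3406, -0.3495, 0.2709]
tool_rot: [0.818, 1.57, -0.401]
contact_force: [-0.4, -0.9, 0.5]
gripper_width: 0.996
```

```bash
python3 mv.py did -0.13 0.54 -0.71 0.026 0 0; python3 mv.py go .40 -.1 .28 -76.3; python3 -c "
from station import manip;s=manip.get_state();print(s['ee_pos'],s['joint_positions'])"
```

```text
now [ 0.34   -0.3518  0.2698] yaw -70.0 xaxis [-5.0e-04  1.3e-03 -1.0e+00]
[0.4, -0.1, 0.28, -76.3] [-0.0331, 0.4751, -0.7202, 0.035, -0.0005, 0.0]
[ 0.34057546 -0.34950535  0.27093325] [-8.49700731e-01 -1.19815433e-01  1.94072058e+00  4.57777888e-04
  1.31976582e+00  3.69330426e-01]
```

carry_out(motion=[-0.03, 0.475, -0.72, 0.035, 0, 0, 1, -0.03, 0.475, -0.72, 0.035, 0, 0, 1, -0.03, 0.475, -0.72, 0.035, 0, 0, 1, -0.03, 0.475, -0.72, 0.035, 0, 0, 1, -0.03, 0.475, -0.72, 0.035, 0, 0, 1])

```text
time: 1.45
ee_pos: [0.4009, -0.0977, 0.2795]
tool_rot: [1.552, 1.57, 0.226]
contact_force: [0.1, -1.1, -0.4]
gripper_width: 1.001
```

```bash
python3 mv.py did -0.03 0.475 -0.72 0.035 0 0; python3 mv.py go .442 .13 .29 -76.3; python3 -c "
from station import manip;s=manip.get_state();print(s['ee_pos'],s['joint_positions'])"
```

```text
now [ 0.4    -0.1001  0.2791] yaw -76.3 xaxis [-5.0e-04  1.3e-03 -1.0e+00]
[0.442, 0.13, 0.29, -76.3] [-0.0355, 0.3177, -0.7119, 0.0, -0.0005, 0.0001]
[ 0.40090274 -0.09773506  0.2795015 ] [-2.99851420e-01 -2.81999252e-01  2.05733487e+00  4.22418802e-04
  1.36554386e+00  1.02623586e+00]
```

carry_out(motion=[-0.035, 0.32, -0.71, 0, 0, 0, 1, -0.035, 0.32, -0.71, 0, 0, 0, 1, -0.035, 0.32, -0.71, 0, 0, 0, 1, -0.035, 0.32, -0.71, 0, 0, 0, 1, -0.035, 0.32, -0.71, 0, 0, 0, 1])

```text
time: 2.08
ee_pos: [0.444, 0.1306, 0.2896]
tool_rot: [-0.483, 1.57, -1.811]
contact_force: [-0.7, -0.9, -0.7]
gripper_width: 1.001
```

```bash
python3 mv.py did -0.035 0.32 -0.71 0 0 0; python3 mv.py go .479 .285 .26 -76.3; python3 -c "
from station import manip;s=manip.get_state();print(s['ee_pos'],s['joint_positions'],s['contact_force'])"
```

```text
now [0.4428 0.1296 0.2899] yaw -76.3 xaxis [-5.0e-04  1.3e-03 -1.0e+00]
[0.479, 0.285, 0.26, -76.3] [0.1001, 0.2399, -0.4745, 0.0, -0.0005, 0.0001]
[0.44399597 0.13061899 0.28957051] [ 2.32498068e-01 -1.79703544e-01  1.95848645e+00 -2.82689077e-04
  1.36295119e+00  1.56084975e+00] [-0.72864919 -0.89875827 -0.68923083]
```

carry_out(motion=[0.1, 0.24, -0.475, 0, 0, 0, 1, 0.1, 0.24, -0.475, 0, 0, 0, 1, 0.1, 0.24, -0.475, 0, 0, 0, 1, 0.1, 0.24, -0.475, 0, 0, 0, 1])

```text
time: 2.58
ee_pos: [0.48, 0.2844, 0.2581]
tool_rot: [-1.039, 1.568, -2.369]
contact_force: [-0.2, -0.8, -0.6]
gripper_width: 1.002
```

```bash
python3 mv.py did 0.1 0.24 -0.475 0 0 0; python3 mv.py go .479 .285 .137 -76.3; python3 - <<'E'
from cam import *
p,d=imaging.camera("scene"); s=manip.get_state();print(s['ee_pos'],s['joint_positions'],s['contact_force'],s['time'])
cv2.imwrite("pics/s2.png",cv2.resize(p[170:320,220:370,::-1],None,fx=4,fy=4,interpolation=cv2.INTER_CUBIC))
E
```

```text
now [0.479  0.2851 0.26  ] yaw -76.3 xaxis [-5.0e-04  1.3e-03 -1.0e+00]
[0.479, 0.285, 0.137, -76.3] [0.4101, 0.0, 0.0011, 0.0, -0.0005, 0.0001]
[0.47981288 0.28337735 0.25864039] [ 4.89543348e-01  2.66309975e-02  1.82317479e+00 -1.27058303e-03
  1.29421430e+00  1.82169237e+00] [ 0.18428573 -0.40334146 -0.84238199] 2.625
```

View pics/s2.png

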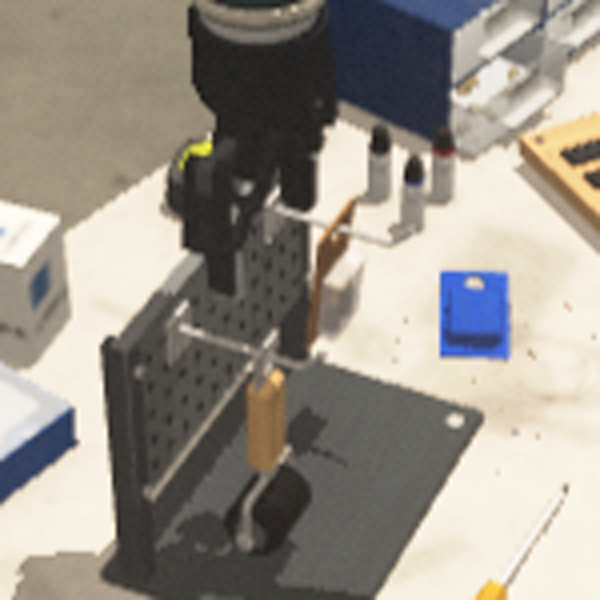

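The open fingers stand astride the roller's peg, with the near fingertip at crop (222,290) and the roller at (265,400), clear of the pack at (335,270). I'll go down.

carry_out(motion=[0.14, 0, 0, 0, 0, 0, 1, 0.26, 0, 0, 0, 0, 0, 1, 0.35, 0, 0, 0, 0, 0, 1, 0.39, 0, 0, 0, 0, 0, 1, 0.41, 0, 0, 0, 0, 0, 1, 0.41, 0, 0, 0, 0, 0, 1])

```text
time: 3.38
ee_pos: [0.4798, 0.2844, 0.1375]
tool_rot: [1.654, 1.57, 0.321]
contact_force: [-0.7, 0.4, -0.5]
gripper_width: 1.003
```

```bash
python3 mv.py did 0.41 0 0 0 0 0; python3 - <<'E'
from cam import *
p,d=imaging.camera("scene"); s=manip.get_state();print(s['ee_pos'],s['contact_force'],s['time'])
cv2.imwrite("pics/s3.png",cv2.resize(p[170:320,220:370,::-1],None,fx=4,fy=4,interpolation=cv2.INTER_CUBIC))
E
```

```text
now [0.4789 0.2853 0.137 ] yaw -76.3 xaxis [-5.0e-04  1.3e-03 -1.0e+00]
[0.48000783 0.2847615  0.13796263] [0.04160675 0.17079531 0.53670343] 3.425
```

View pics/s3.png

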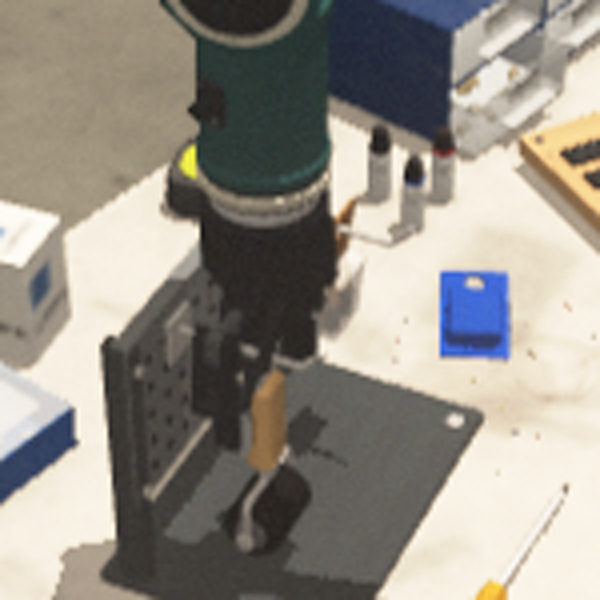

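The fingers straddle the handle evenly, at crop x about 230 and 300 around the handle at 267. Closing.

carry_out(motion=[0, 0, 0, 0, 0, 0, -0.2, 0, 0, 0, 0, 0, 0, -0.2, 0, 0, 0, 0, 0, 0, -0.3, 0, 0, 0, 0, 0, 0, -0.4, 0, 0, 0, 0, 0, 0, -1, 0, 0, 0, 0, 0, 0, -1, 0, 0, 0, 0, 0, 0, -1, 0, 0, 0, 0, 0, 0, -1], newtons=100)

```text
time: 4.42
ee_pos: [0.4797, 0.2843, 0.1376]
tool_rot: [0.805, 1.57, -0.526]
contact_force: [1.0, -4.5, 5.0]
gripper_width: 0.291
```

```bash
python3 - <<'E'
from cam import *
p,d=imaging.camera("scene"); s=manip.get_state();print(s['ee_pos'],s['contact_force'],s['torque'],s['time'],s['gripper_width'])
cv2.imwrite("pics/s4.png",cv2.resize(p[170:320,220:370,::-1],None,fx=4,fy=4,interpolation=cv2.INTER_CUBIC))
E
```

```text
[0.47965721 0.28432867 0.13766392] [-0.2273726  -4.27290904  5.02903729] [-0.55809235 -0.01011161  0.00673999] 4.475 0.29027247499334896
```

View pics/s4.png

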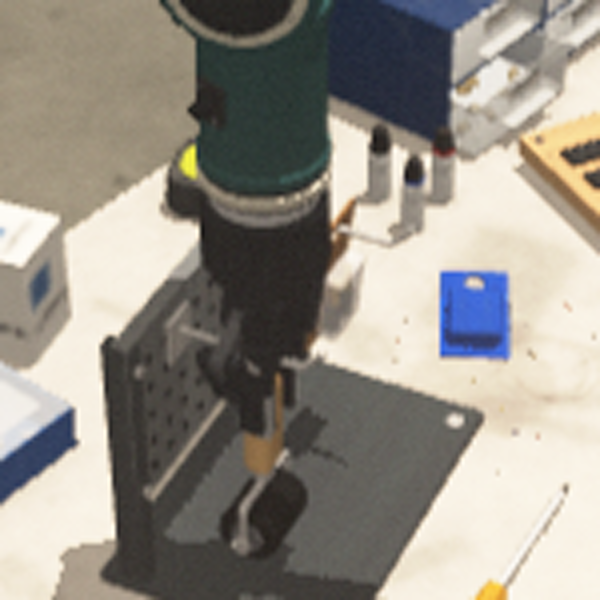

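Gripped; the opening is 24.7 mm. About 5 N up and 4.5 N sideways from the wire in the hole. I'll raise to centre the eye.

carry_out(motion=[-0.01, 0, 0, 0, 0, 0, -1, -0.018, 0, 0, 0, 0, 0, -1, -0.018, 0, 0, 0, 0, 0, -1])

```text
time: 4.85
ee_pos: [0.4789, 0.2849, 0.1419]
tool_rot: [-2.083, 1.57, 2.869]
contact_force: [-0.1, -0.3, -2.2]
gripper_width: 0.285
```

```bash
python3 mv.py did -0.018 0 0 0 0 0; python3 - <<'E'
from cam import *
p,d=imaging.camera("scene"); s=manip.get_state();print(s['ee_pos'],s['contact_force'],s['torque'],s['time'],s['gripper_width'])
cv2.imwrite("pics/s5.png",cv2.resize(p[210:320,250:340,::-1],None,fx=6,fy=5.4,interpolation=cv2.INTER_CUBIC))
E
```

```text
now [0.4789 0.2853 0.1424] yaw -76.3 xaxis [-5.0e-04  1.3e-03 -1.0e+00]
[0.4788493  0.2848658  0.14185579] [-0.2790821  -0.58346172 -2.25005255] [-0.03217302  0.01259463 -0.0043626 ] 4.9 0.289738453092189
```

View pics/s5.png

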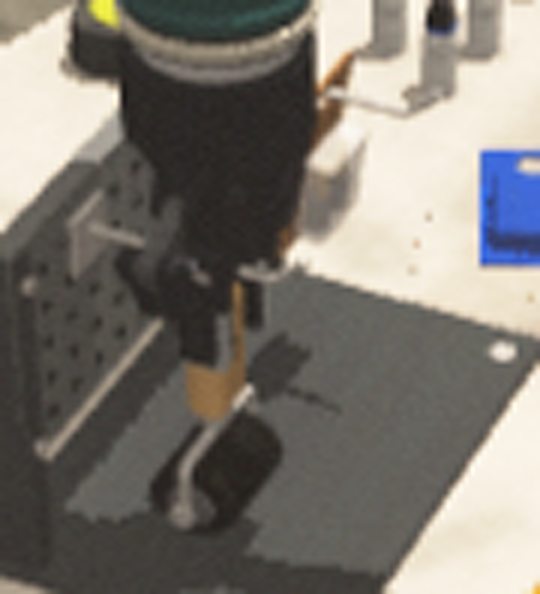

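The force now reads just the roller's 2.2 N weight, so the eye hangs free. I'll follow the wire out and up the tip.

carry_out(motion=[0, -0.035, 0, 0, 0, 0, -1, 0, -0.072, 0, 0, 0, 0, -1, -0.006, -0.083, 0, 0, 0, 0, -1, -0.02, -0.097, 0, 0, 0, 0, -1, -0.036, -0.11, 0, 0, 0, 0, -1, -0.052, -0.122, 0, 0, 0, 0, -1, -0.065, -0.14, 0, 0, 0, 0, -1, -0.085, -0.17, 0, 0, 0, 0, -1, -0.11, -0.25, 0, 0, 0, 0, -1, -0.15, -0.35, 0, 0, 0, 0, -1])

```text
time: 6.15
ee_pos: [0.3765, 0.2597, 0.1878]
tool_rot: [1.963, 1.57, 0.631]
contact_force: [0.1, -1.0, -2.7]
gripper_width: 0.288
```

```bash
python3 mv.py did -0.15 -0.35 0 0 0 0; python3 - <<'E'
from cam import *
p,d=imaging.camera("scene"); s=manip.get_state();print(s['ee_pos'],s['contact_force'],s['torque'],s['time'],s['gripper_width'])
cv2.imwrite("pics/s6.png",p[150:340,220:450,::-1].repeat(3,0).repeat(3,1))
E
```

```text
now [0.3769 0.2604 0.1875] yaw -76.3 xaxis [-5.0e-04  1.3e-03 -1.0e+00]
[0.37349744 0.25905866 0.18901704] [-4.48347776 -1.04395937 -2.10346203] [-0.02836406  0.33514694 -0.01279165] 6.2 0.2838975020589177
```

View pics/s6.png

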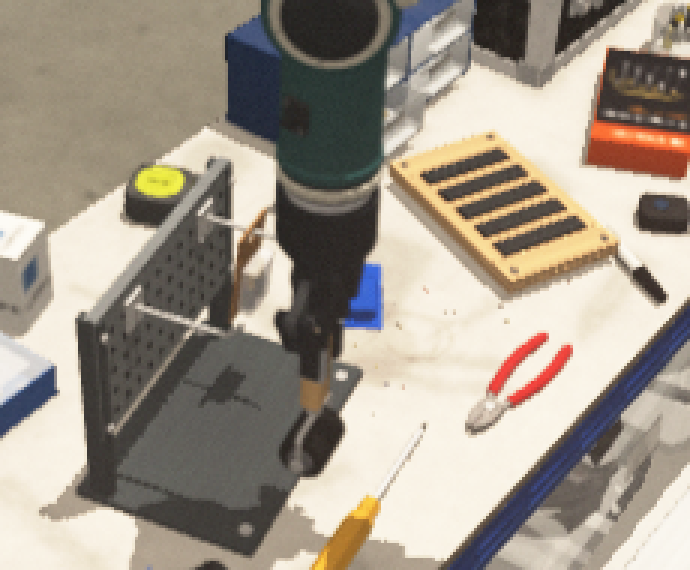

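The roller came off cleanly; the stand and pack haven't moved. Now to the near strip of the tread.

```bash
python3 mv.py go .402 .02 .22 -100 .4208 -.1731 .17 -112.9
```

```text
[0.402, 0.02, 0.22, -100.0] [-0.1096, -0.1087, 0.798, 0.1317, -0.0004, 0.0002]
[0.4208, -0.1731, 0.17, -112.9] [0.0562, -0.2002, 1.4385, 0.2034, -0.0004, 0.0002]
```

carry_out(motion=[-0.11, -0.11, 0.2, 0.03, 0, 0, -1, -0.11, -0.11, 0.4, 0.07, 0, 0, -1, -0.11, -0.11, 0.6, 0.1, 0, 0, -1, -0.11, -0.11, 0.8, 0.13, 0, 0, -1, -0.11, -0.11, 0.8, 0.13, 0, 0, -1])

```text
time: 6.82
ee_pos: [0.4027, 0.0149, 0.2212]
tool_rot: [1.21, 1.568, -0.538]
contact_force: [0.0, 0.8, -2.3]
gripper_width: 0.28
```

```bash
python3 mv.py did -0.11 -0.11 0.8 0.13 0 0;python3 mv.py go  .4208 -.1731 .17 -112.9
```

```text
now [0.4017 0.0193 0.2201] yaw -99.7 xaxis [-5.0e-04  1.3e-03 -1.0e+00]
[0.4208, -0.1731, 0.17, -112.9] [0.1662, 0.1708, 0.6218, 0.0734, -0.0004, 0.0003]
```

carry_out(motion=[0.04, 0.04, 0.16, 0.02, 0, 0, -1, 0.08, 0.09, 0.32, 0.04, 0, 0, -1, 0.12, 0.13, 0.48, 0.06, 0, 0, -1, 0.166, 0.171, 0.622, 0.073, 0, 0, -1, 0.166, 0.171, 0.622, 0.073, 0, 0, -1, 0.166, 0.171, 0.622, 0.073, 0, 0, -1])

```text
time: 7.58
ee_pos: [0.4211, -0.1726, 0.1706]
tool_rot: [-2.649, 1.57, 1.665]
contact_force: [-0.8, 0.1, -2.2]
gripper_width: 0.288
```

```bash
python3 mv.py did 0.166 0.171 0.622 0.073 0 0;  python3 - <<'E'
from cam import *
p,d=imaging.camera("scene"); s=manip.get_state();print(s['ee_pos'],s['contact_force'],s['torque'],s['time'],s['gripper_width'],s['joint_positions'])
cv2.imwrite("pics/s7.png",p[150:260,320:450,::-1].repeat(5,0).repeat(5,1))
E
```

```text
now [ 0.4209 -0.1732  0.1701] yaw -112.84 xaxis [-5.0e-04  1.3e-03 -1.0e+00]
[ 0.42128186 -0.1724347   0.17074109] [ 0.05740136 -0.27532152 -2.02256004] [ 0.05605546  0.04465743 -0.00592714] 7.625 0.2892724099801666 [-4.43720317e-01 -1.12230196e-01  2.12244872e+00  7.02629132e-04
  1.13126167e+00  1.52383704e+00]
```

View pics/s7.png

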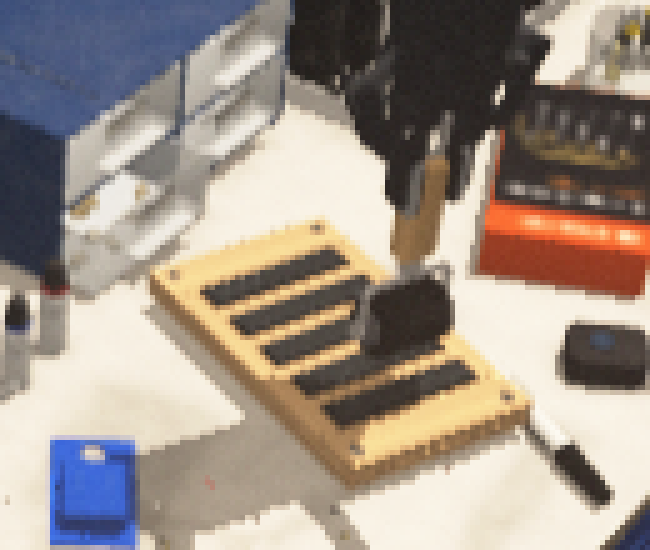

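The drum hangs over the near end of the tread, at crop (405,310), with its axle parallel to the strips. Lowering to feel for the strip.

carry_out(motion=[0.07, 0, 0, 0, 0, 0, -1, 0.1, 0, 0, 0, 0, 0, -1, 0.11, 0, 0, 0, 0, 0, -1, 0.113, 0, 0, 0, 0, 0, -1])

```text
time: 8.12
ee_pos: [0.4214, -0.1734, 0.1368]
tool_rot: [1.64, 1.57, -0.329]
contact_force: [-0.3, 0.4, -1.5]
gripper_width: 0.284
```

```bash
python3 mv.py did 0.113 0 0 0 0 0;  python3 - <<'E'
from cam import *
s=manip.get_state();print(s['ee_pos'],s['contact_force'],s['time'])
E
```

```text
now [ 0.4208 -0.1731  0.1362] yaw -112.84 xaxis [-5.0e-04  1.3e-03 -1.0e+00]
[ 0.42135875 -0.17335305  0.13683418] [-0.33197771  0.43834021 -1.48734939] 8.125
```

carry_out(motion=[0.002, 0, 0, 0, 0, 0, -1, 0.004, 0, 0, 0, 0, 0, -1, 0.005, 0, 0, 0, 0, 0, -1])

```text
time: 8.5
ee_pos: [0.4212, -0.1738, 0.1352]
tool_rot: [1.644, 1.57, -0.326]
contact_force: [0.3, -0.6, -2.5]
gripper_width: 0.29
```

carry_out(motion=[0.002, 0, 0, 0, 0, 0, -1, 0.004, 0, 0, 0, 0, 0, -1, 0.004, 0, 0, 0, 0, 0, -1])

```text
time: 8.88
ee_pos: [0.4216, -0.1739, 0.1343]
tool_rot: [1.546, 1.57, -0.423]
contact_force: [0.4, -0.4, 1.0]
gripper_width: 0.286
```

carry_out(motion=[0.001, 0, 0, 0, 0, 0, -1, 0.002, 0, 0, 0, 0, 0, -1])

```text
time: 9.12
ee_pos: [0.422, -0.1741, 0.1342]
tool_rot: [1.555, 1.569, -0.415]
contact_force: [-0.5, 0.3, 6.4]
gripper_width: 0.285
```

carry_out(motion=[0.001, 0, 0, 0, 0, 0, -1, 0.002, 0, 0, 0, 0, 0, -1])

```text
time: 9.38
ee_pos: [0.4224, -0.1743, 0.1342]
tool_rot: [1.554, 1.568, -0.415]
contact_force: [-0.0, 0.4, 8.7]
gripper_width: 0.29
```

carry_out(motion=[0.001, 0, 0, 0, 0, 0, -1, 0.002, 0, 0, 0, 0, 0, -1])

```text
time: 9.62
ee_pos: [0.4225, -0.1743, 0.1337]
tool_rot: [1.56, 1.567, -0.409]
contact_force: [0.4, 0.6, 8.2]
gripper_width: 0.286
```

carry_out(motion=[0.002, 0, 0, 0, 0, 0, -1, 0.002, 0, 0, 0, 0, 0, -1, 0.002, 0, 0, 0, 0, 0, -1])

```text
time: 10.0
ee_pos: [0.4226, -0.1743, 0.1331]
tool_rot: [1.555, 1.567, -0.414]
contact_force: [1.0, 0.3, 7.9]
gripper_width: 0.289
```

carry_out(motion=[0.002, 0, 0, 0, 0, 0, -1, 0.002, 0, 0, 0, 0, 0, -1, 0.002, 0, 0, 0, 0, 0, -1])

```text
time: 10.38
ee_pos: [0.4226, -0.1743, 0.1325]
tool_rot: [1.558, 1.567, -0.412]
contact_force: [-0.7, 0.6, 6.8]
gripper_width: 0.292
```

carry_out(motion=[0.002, 0, 0, 0, 0, 0, -1, 0.002, 0, 0, 0, 0, 0, -1, 0.002, 0, 0, 0, 0, 0, -1])

```text
time: 10.75
ee_pos: [0.4226, -0.1743, 0.1319]
tool_rot: [1.557, 1.567, -0.412]
contact_force: [0.4, 0.1, 7.2]
gripper_width: 0.288
```

carry_out(motion=[0.002, 0, 0, 0, 0, 0, -1, 0.002, 0, 0, 0, 0, 0, -1, 0.002, 0, 0, 0, 0, 0, -1])

```text
time: 11.12
ee_pos: [0.4226, -0.1743, 0.1313]
tool_rot: [1.559, 1.567, -0.411]
contact_force: [-0.0, -0.0, 7.1]
gripper_width: 0.291
```

carry_out(motion=[0.002, 0, 0, 0, 0, 0, -1, 0.002, 0, 0, 0, 0, 0, -1, 0.002, 0, 0, 0, 0, 0, -1])

```text
time: 11.5
ee_pos: [0.4231, -0.1745, 0.1312]
tool_rot: [1.562, 1.566, -0.407]
contact_force: [0.3, 0.8, 10.1]
gripper_width: 0.285
```

The first strip went home: the surface stopped yielding at ee z=0.1312 with the force rising, and stiffness is about 5 N/mm. I'll hop to the next one.

carry_out(motion=[-0.028, 0, 0, 0, 0, 0, -1, -0.028, 0.06, 0, 0, 0, 0, -1, -0.028, 0.113, 0, 0, 0, 0, -1, -0.028, 0.113, 0, 0, 0, 0, -1, -0.016, 0.113, 0, 0, 0, 0, -1, -0.013, 0.113, 0, 0, 0, 0, -1, -0.011, 0.113, 0, 0, 0, 0, -1, -0.009, 0.113, 0, 0, 0, 0, -1, -0.007, 0.113, 0, 0, 0, 0, -1, -0.005, 0.113, 0, 0, 0, 0, -1])

```text
time: 12.75
ee_pos: [0.4537, -0.1874, 0.1324]
tool_rot: [1.582, 1.567, -0.388]
contact_force: [0.0, 0.6, 7.6]
gripper_width: 0.288
```

carry_out(motion=[0.001, 0, 0, 0, 0, 0, -1, 0.002, 0, 0, 0, 0, 0, -1, 0.003, 0, 0, 0, 0, 0, -1, 0.004, 0, 0, 0, 0, 0, -1, 0.005, 0, 0, 0, 0, 0, -1])

```text
time: 13.38
ee_pos: [0.4539, -0.1874, 0.1312]
tool_rot: [1.576, 1.566, -0.393]
contact_force: [-0.3, 0.9, 9.3]
gripper_width: 0.286
```

carry_out(motion=[-0.028, 0, 0, 0, 0, 0, -1, -0.028, 0.06, 0, 0, 0, 0, -1, -0.028, 0.113, 0, 0, 0, 0, -1, -0.028, 0.113, 0, 0, 0, 0, -1, -0.016, 0.113, 0, 0, 0, 0, -1, -0.013, 0.113, 0, 0, 0, 0, -1, -0.011, 0.113, 0, 0, 0, 0, -1, -0.009, 0.113, 0, 0, 0, 0, -1, -0.007, 0.113, 0, 0, 0, 0, -1, -0.005, 0.113, 0, 0, 0, 0, -1])

```text
time: 14.62
ee_pos: [0.485, -0.2005, 0.1327]
tool_rot: [1.575, 1.567, -0.394]
contact_force: [0.7, 1.2, 8.3]
gripper_width: 0.286
```

carry_out(motion=[0.001, 0, 0, 0, 0, 0, -1, 0.002, 0, 0, 0, 0, 0, -1, 0.003, 0, 0, 0, 0, 0, -1, 0.004, 0, 0, 0, 0, 0, -1, 0.005, 0, 0, 0, 0, 0, -1])

```text
time: 15.25
ee_pos: [0.4851, -0.2006, 0.1312]
tool_rot: [1.578, 1.567, -0.392]
contact_force: [0.0, 0.5, 8.0]
gripper_width: 0.285
```

carry_out(motion=[-0.028, 0, 0, 0, 0, 0, -1, -0.028, 0.06, 0, 0, 0, 0, -1, -0.028, 0.113, 0, 0, 0, 0, -1, -0.028, 0.113, 0, 0, 0, 0, -1, -0.016, 0.113, 0, 0, 0, 0, -1, -0.013, 0.113, 0, 0, 0, 0, -1, -0.011, 0.113, 0, 0, 0, 0, -1, -0.009, 0.113, 0, 0, 0, 0, -1, -0.007, 0.113, 0, 0, 0, 0, -1, -0.005, 0.113, 0, 0, 0, 0, -1])

```text
time: 16.5
ee_pos: [0.5162, -0.2137, 0.1327]
tool_rot: [1.564, 1.567, -0.405]
contact_force: [0.3, 0.1, 7.9]
gripper_width: 0.286
```

carry_out(motion=[0.001, 0, 0, 0, 0, 0, -1, 0.002, 0, 0, 0, 0, 0, -1, 0.003, 0, 0, 0, 0, 0, -1, 0.004, 0, 0, 0, 0, 0, -1, 0.005, 0, 0, 0, 0, 0, -1])

```text
time: 17.12
ee_pos: [0.5162, -0.2137, 0.1313]
tool_rot: [1.575, 1.567, -0.395]
contact_force: [-0.7, 0.5, 8.3]
gripper_width: 0.289
```

carry_out(motion=[-0.028, 0, 0, 0, 0, 0, -1, -0.028, 0.06, 0, 0, 0, 0, -1, -0.028, 0.113, 0, 0, 0, 0, -1, -0.028, 0.113, 0, 0, 0, 0, -1, -0.016, 0.113, 0, 0, 0, 0, -1, -0.013, 0.113, 0, 0, 0, 0, -1, -0.011, 0.113, 0, 0, 0, 0, -1, -0.009, 0.113, 0, 0, 0, 0, -1, -0.007, 0.113, 0, 0, 0, 0, -1, -0.005, 0.113, 0, 0, 0, 0, -1])

```text
time: 18.38
ee_pos: [0.5474, -0.2268, 0.1327]
tool_rot: [1.576, 1.567, -0.393]
contact_force: [-0.4, 0.6, 8.5]
gripper_width: 0.287
```

carry_out(motion=[0.001, 0, 0, 0, 0, 0, -1, 0.002, 0, 0, 0, 0, 0, -1, 0.003, 0, 0, 0, 0, 0, -1, 0.004, 0, 0, 0, 0, 0, -1, 0.005, 0, 0, 0, 0, 0, -1])

```text
time: 19.0
ee_pos: [0.5474, -0.2268, 0.1313]
tool_rot: [1.576, 1.567, -0.393]
contact_force: [-0.3, 0.3, 9.1]
gripper_width: 0.285
```

All five bottomed at the same level (0.1312–0.1313). Now I'll press a little firmer and roll over all of them, forward to the far edge and then back.

carry_out(motion=[0.002, 0, 0, 0, 0, 0, -1, 0.004, 0.02, 0, 0, 0, 0, -1, 0.004, 0.05, 0, 0, 0, 0, -1, 0.004, 0.05, 0, 0, 0, 0, -1])

```text
time: 19.5
ee_pos: [0.5628, -0.2333, 0.1312]
tool_rot: [1.575, 1.564, -0.394]
contact_force: [0.3, 0.8, 10.4]
gripper_width: 0.283
```

carry_out(motion=[0, -0.02, 0, 0, 0, 0, -1, 0, -0.05, 0, 0, 0, 0, -1, 0, -0.09, 0, 0, 0, 0, -1, 0, -0.13, 0, 0, 0, 0, -1, 0, -0.17, 0, 0, 0, 0, -1, 0, -0.21, 0, 0, 0, 0, -1])

```text
time: 20.25
ee_pos: [0.5042, -0.2087, 0.1311]
tool_rot: [1.542, 1.563, -0.427]
contact_force: [0.7, -0.3, 11.5]
gripper_width: 0.287
```

carry_out(motion=[0, -0.04, 0, 0, 0, 0, -1, 0, -0.08, 0, 0, 0, 0, -1, 0, -0.12, 0, 0, 0, 0, -1, 0, -0.16, 0, 0, 0, 0, -1, 0, -0.2, 0, 0, 0, 0, -1, 0, -0.24, 0, 0, 0, 0, -1, 0, -0.28, 0, 0, 0, 0, -1])

```text
time: 21.12
ee_pos: [0.427, -0.1764, 0.1311]
tool_rot: [1.489, 1.563, -0.48]
contact_force: [0.1, -1.5, 11.8]
gripper_width: 0.286
```

carry_out(motion=[0, -0.03, 0, 0, 0, 0, -1, 0, -0.06, 0, 0, 0, 0, -1, 0, -0.06, 0, 0, 0, 0, -1, 0, -0.06, 0, 0, 0, 0, -1, -0.03, -0.06, 0, 0, 0, 0, -1, -0.06, 0.1, 0, 0, 0, 0, -1, -0.06, 0.3, 0, 0, 0, 0, -1, -0.06, 0.44, 0, 0, 0, 0, -1, -0.06, 0.44, 0, 0, 0, 0, -1])

```text
time: 22.25
ee_pos: [0.5477, -0.2271, 0.1448]
tool_rot: [-1.642, 1.57, 2.671]
contact_force: [-0.9, -0.5, -2.1]
gripper_width: 0.286
```

```bash
python3 - <<'E'
from cam import *
p,d=imaging.camera("scene"); s=manip.get_state();print(s['ee_pos'],s['contact_force'],s['torque'],s['time'])
cv2.imwrite("pics/s8.png",p[150:260,320:450,::-1].repeat(5,0).repeat(5,1))
E
```

```text
[ 0.54567246 -0.22613731  0.14433129] [-1.36084254  0.24674748 -3.29705329] [-0.01759238  0.04380099 -0.03029936] 22.3
```

View pics/s8.png

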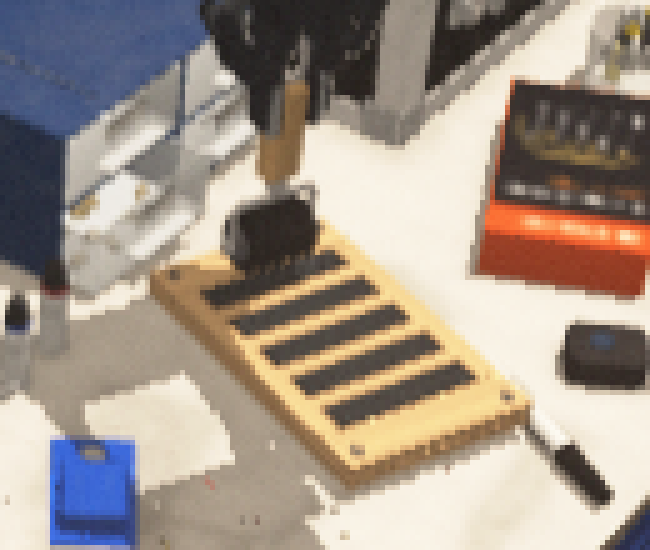

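The strips look flush and the roller still sits square. One firmer pass, about 18 N, in the same direction.

carry_out(motion=[0.03, 0.03, 0, 0, 0, 0, -1, 0.045, 0.05, 0, 0, 0, 0, -1, 0.053, 0.05, 0, 0, 0, 0, -1, 0.058, 0.05, 0, 0, 0, 0, -1, 0.062, 0.05, 0, 0, 0, 0, -1, 0.062, 0.02, 0, 0, 0, 0, -1, 0.062, -0.01, 0, 0, 0, 0, -1, 0.062, -0.05, 0, 0, 0, 0, -1, 0.062, -0.09, 0, 0, 0, 0, -1, 0.062, -0.13, 0, 0, 0, 0, -1])

```text
time: 23.55
ee_pos: [0.5128, -0.2123, 0.1312]
tool_rot: [1.551, 1.562, -0.419]
contact_force: [1.8, 0.1, 10.7]
gripper_width: 0.285
```

carry_out(motion=[0.001, -0.04, 0, 0, 0, 0, -1, 0.001, -0.08, 0, 0, 0, 0, -1, 0.001, -0.12, 0, 0, 0, 0, -1, 0.001, -0.16, 0, 0, 0, 0, -1, 0.001, -0.2, 0, 0, 0, 0, -1, 0.001, -0.24, 0, 0, 0, 0, -1, 0.001, -0.28, 0, 0, 0, 0, -1])

```text
time: 24.42
ee_pos: [0.436, -0.1802, 0.1311]
tool_rot: [1.513, 1.561, -0.456]
contact_force: [0.8, -0.3, 12.4]
gripper_width: 0.288
```

carry_out(motion=[0, -0.04, 0, 0, 0, 0, -1, 0, -0.08, 0, 0, 0, 0, -1, 0, -0.1, 0, 0, 0, 0, -1, 0, -0.1, 0, 0, 0, 0, -1, 0, -0.1, 0, 0, 0, 0, -1])

```text
time: 25.05
ee_pos: [0.4082, -0.1686, 0.1311]
tool_rot: [1.494, 1.562, -0.475]
contact_force: [-0.6, -0.1, 13.4]
gripper_width: 0.285
```

The level stayed at 0.1311–0.1312 over wood and strips alike, so they're flush; force was about 15 N. Lifting off and heading back.

```bash
python3 mv.py did 0.032 -0.058 0 0 0 0; python3 mv.py go .402 0.02 .22 -95 
```

```text
now [ 0.4048 -0.1664  0.1266] yaw -112.84 xaxis [-5.0e-04  1.3e-03 -1.0e+00]
[0.402, 0.02, 0.22, -95.0] [-0.3106, -0.25, -0.5692, -0.0991, -0.0004, 0.0003]
```

carry_out(motion=[-0.1, 0, 0, 0, 0, 0, -1, -0.25, -0.03, -0.08, 0, 0, 0, -1, -0.31, -0.1, -0.22, -0.04, 0, 0, -1, -0.31, -0.17, -0.38, -0.07, 0, 0, -1, -0.31, -0.25, -0.57, -0.1, 0, 0, -1, -0.31, -0.25, -0.57, -0.1, 0, 0, -1])

```text
time: 25.8
ee_pos: [0.4012, 0.0238, 0.2197]
tool_rot: [3.141, 1.569, 1.493]
contact_force: [1.3, -1.3, -2.7]
gripper_width: 0.285
```

```bash
python3 mv.py did -0.31 -0.25 -0.57 -0.1 0 0; python3 mv.py go .3769 .2604 .1875 -76.3 
```

```text
now [0.4021 0.0202 0.2198] yaw -94.84 xaxis [-5.0e-04  1.3e-03 -1.0e+00]
[0.3769, 0.2604, 0.1875, -76.3] [0.1089, -0.1511, -0.7905, -0.103, -0.0004, 0.0001]
```

carry_out(motion=[0, -0.04, -0.2, -0.03, 0, 0, -1, 0.03, -0.08, -0.4, -0.055, 0, 0, -1, 0.07, -0.12, -0.6, -0.08, 0, 0, -1, 0.109, -0.151, -0.79, -0.103, 0, 0, -1, 0.109, -0.151, -0.79, -0.103, 0, 0, -1, 0.109, -0.151, -0.79, -0.103, 0, 0, -1, 0.109, -0.151, -0.79, -0.103, 0, 0, -1])

```text
time: 26.68
ee_pos: [0.3776, 0.2582, 0.1873]
tool_rot: [0.508, 1.57, -0.826]
contact_force: [0.4, 1.1, -3.1]
gripper_width: 0.293
```

```bash
python3 mv.py did 0.109 -0.151 -0.79 -0.103 0 0; python3 - <<'E'
from cam import *
p,d=imaging.camera("scene"); s=manip.get_state();print(s['ee_pos'],s['contact_force'],s['torque'],s['time'])
cv2.imwrite("pics/s9full.png",p[:,:,::-1]); np.save("d9.npy",d)
cv2.imwrite("pics/s9.png",cv2.resize(p[200:335,250:350,::-1],None,fx=6,fy=4.4,interpolation=cv2.INTER_CUBIC))
# compare roller with picture s6 taken at the same pose
E
```

```text
now [0.3769 0.2602 0.1875] yaw -76.3 xaxis [-5.0e-04  1.3e-03 -1.0e+00]
[0.3777047  0.25825102 0.18744579] [ 0.35151796  0.2152975  -1.68265952] [-0.00977894 -0.04734754 -0.01019312] 26.725
```

View pics/s9.png

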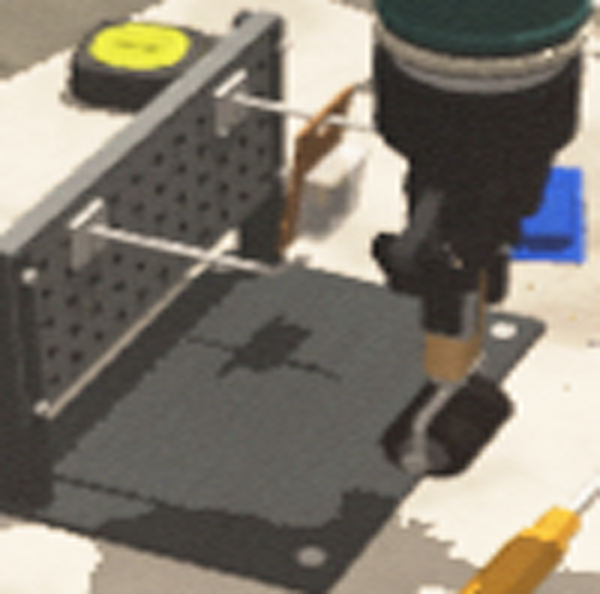

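```bash
python3 - <<'E'
from cam import *
s=manip.get_state(); e=s['ee_pos']; ys=np.array([-.2368,.9716,0])
for k in (.033,): print(project("scene",[e+ys*k+[0,0,.0425-.125]]))
im=cv2.imread("pics/s9full.png"); cv2.imwrite("pics/s9b.png",cv2.resize(im[265:315,305:345],None,fx=12,fy=12,interpolation=cv2.INTER_CUBIC))
print(np.abs(s['qd']).max(), project("scene",[e+[0,0,.0425-.145]]))
E
```

```text
[[320.62714686 304.48929739]]
0.004558771830034044 [[325.82346775 301.32764965]]
```

View pics/s9b.png

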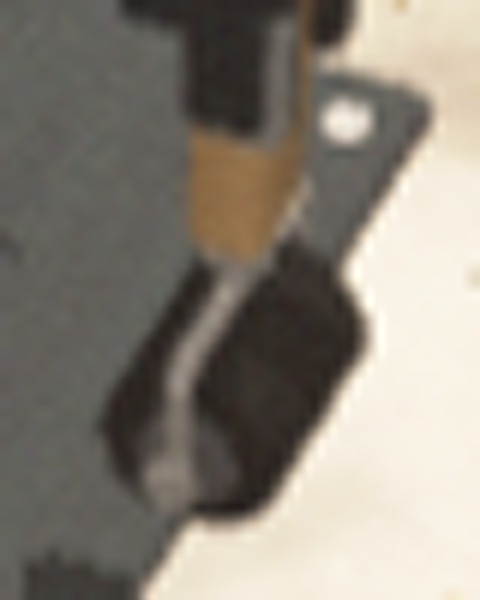

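The hub appears at (319.6,304.6) against (320.6,304.5) predicted, so the roller hasn't slipped or tilted. The pegs are where they were. The contact forces at grasp hinted that the eye sat about 3 mm toward +y of the wire, so I'll return with a small sideways correction and stop just outside the tip to look.

carry_out(motion=[0.02, 0.05, 0.004, 0, 0, 0, -1, 0.04, 0.1, 0.004, 0, 0, 0, -1, 0.06, 0.16, 0.004, 0, 0, 0, -1, 0.07, 0.19, 0.004, 0, 0, 0, -1, 0.07, 0.19, 0.004, 0, 0, 0, -1])

```text
time: 27.35
ee_pos: [0.4333, 0.2719, 0.1655]
tool_rot: [-1.309, 1.569, -2.642]
contact_force: [-0.2, -0.1, -2.2]
gripper_width: 0.286
```

```bash
python3 mv.py did 0.07 0.19 0.004 0 0 0; python3 - <<'E'
from cam import *
p,d=imaging.camera("scene"); s=manip.get_state();e=s['ee_pos'];print(e,s['contact_force'],s['time'])
dd=e-np.array([.4788,.2849,.1419]); print("rel centred (stand x,y,z) mm",((dd[0]*.9716+dd[1]*.2368)*1e3).round(1),((-.2368*dd[0]+.9716*dd[1])*1e3).round(1),(dd[2]*1e3).round(1))
cv2.imwrite("pics/s10.png",cv2.resize(p[215:315,255:335,::-1],None,fx=7,fy=6,interpolation=cv2.INTER_CUBIC))
E
```

```text
now [0.4326 0.2726 0.1664] yaw -76.3 xaxis [-5.0e-04  1.3e-03 -1.0e+00]
[0.43282234 0.27189977 0.16570834] [-0.04054804  0.62918776 -2.44524202] 27.4
rel centred (stand x,y,z) mm -47.8 -1.7 23.8
```

View pics/s10.png

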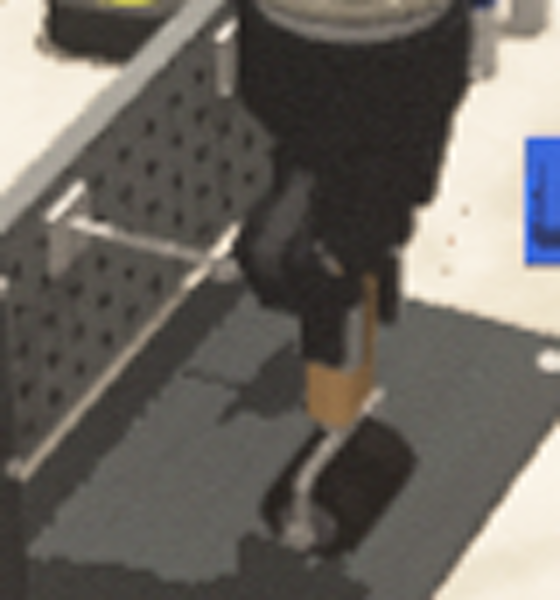

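I'm just outside the tip: 48 mm out, 24 mm up, 1.7 mm to the -y side as intended, with no contact. Now I'll thread the eye on along the reversed path.

carry_out(motion=[0.008, 0.01, 0, 0, 0, 0, -1, 0.015, 0.02, 0, 0, 0, 0, -1, 0.028, 0.038, 0, 0, 0, 0, -1, 0.044, 0.05, 0, 0, 0, 0, -1, 0.06, 0.063, 0, 0, 0, 0, -1, 0.074, 0.077, 0, 0, 0, 0, -1, 0.08, 0.088, 0, 0, 0, 0, -1, 0.08, 0.12, 0, 0, 0, 0, -1, 0.08, 0.15, 0, 0, 0, 0, -1, 0.08, 0.16, 0, 0, 0, 0, -1])

```text
time: 28.65
ee_pos: [0.4805, 0.2838, 0.1425]
tool_rot: [1.801, 1.57, 0.469]
contact_force: [0.0, -0.2, -1.8]
gripper_width: 0.284
```

```bash
python3 mv.py did 0.08 0.16 0 0 0 0; python3 - <<'E'
from cam import *
p,d=imaging.camera("scene"); s=manip.get_state();e=s['ee_pos'];print(e,s['contact_force'],s['torque'],s['time'])
dd=e-np.array([.4788,.2849,.1419]); print("rel centred (stand x,y,z) mm",((dd[0]*.9716+dd[1]*.2368)*1e3).round(1),((-.2368*dd[0]+.9716*dd[1])*1e3).round(1),(dd[2]*1e3).round(1))
cv2.imwrite("pics/s11.png",cv2.resize(p[200:320,240:335,::-1],None,fx=6,fy=5,interpolation=cv2.INTER_CUBIC))
E
```

```text
now [0.4792 0.284  0.1424] yaw -76.3 xaxis [-5.0e-04  1.3e-03 -1.0e+00]
[0.48047288 0.28377073 0.14244432] [ 1.01838715 -0.2571007  -2.14334662] [ 0.00255352 -0.05895596  0.03856076] 28.7
rel centred (stand x,y,z) mm 1.4 -1.5 0.5
```

View pics/s11.png

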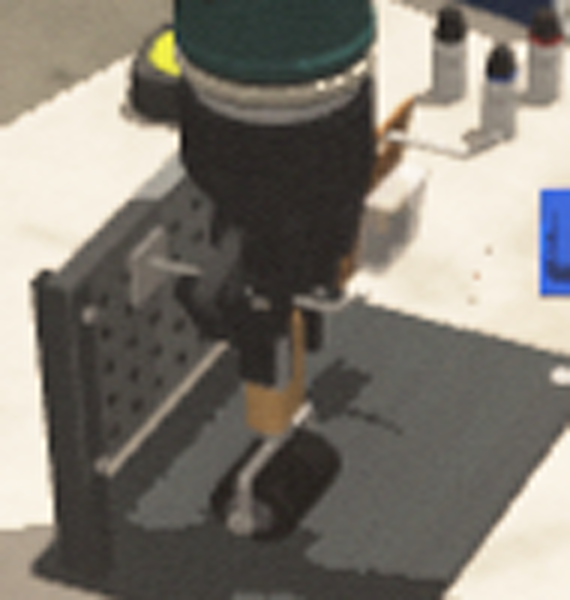

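The eye is back on the straight of the wire and the force shows only the roller's weight. I'll lower until the wire starts to carry it.

carry_out(motion=[0.004, 0, 0, 0, 0, 0, -1, 0.009, 0, 0, 0, 0, 0, -1, 0.009, 0, 0, 0, 0, 0, -1])

```text
time: 29.08
ee_pos: [0.479, 0.2833, 0.1392]
tool_rot: [-1.334, 1.57, -2.665]
contact_force: [0.3, -0.4, -3.0]
gripper_width: 0.286
```

carry_out(motion=[0.003, 0, 0, 0, 0, 0, -1, 0.005, 0, 0, 0, 0, 0, -1, 0.005, 0, 0, 0, 0, 0, -1])

```text
time: 29.45
ee_pos: [0.4794, 0.2834, 0.138]
tool_rot: [-1.243, 1.571, -2.574]
contact_force: [-0.4, 0.1, -2.2]
gripper_width: 0.288
```

carry_out(motion=[0.002, 0, 0, 0, 0, 0, -1, 0.003, 0, 0, 0, 0, 0, -1, 0.003, 0, 0, 0, 0, 0, -1])

```text
time: 29.82
ee_pos: [0.4796, 0.2836, 0.1376]
tool_rot: [1.798, 1.57, 0.466]
contact_force: [-2.0, -0.3, 2.3]
gripper_width: 0.286
```

The wire carries it (+2.3 N). Easing back 0.3 mm and opening.

carry_out(motion=[-0.001, 0, 0, 0, 0, 0, -1, -0.001, 0, 0, 0, 0, 0, -0.3, -0.001, 0, 0, 0, 0, 0, -0.2, -0.001, 0, 0, 0, 0, 0, 0, -0.001, 0, 0, 0, 0, 0, 0.4, -0.001, 0, 0, 0, 0, 0, 1, -0.001, 0, 0, 0, 0, 0, 1, -0.001, 0, 0, 0, 0, 0, 1, -0.001, 0, 0, 0, 0, 0, 1, -0.001, 0, 0, 0, 0, 0, 1], newtons=20)

```text
time: 31.08
ee_pos: [0.4794, 0.2835, 0.1374]
tool_rot: [-1.266, 1.571, -2.598]
contact_force: [-0.4, -0.8, -0.3]
gripper_width: 1.003
```

```bash
python3 - <<'E'
from cam import *
p,d=imaging.camera("scene"); s=manip.get_state();e=s['ee_pos'];print(e,s['contact_force'],s['torque'],s['time'],s['gripper_width'])
cv2.imwrite("pics/s12.png",cv2.resize(p[200:320,240:335,::-1],None,fx=6,fy=5,interpolation=cv2.INTER_CUBIC))
E
```

```text
[0.47941448 0.28344527 0.13737733] [0.32804646 0.50250675 0.12912939] [ 0.04440611 -0.02176472  0.0542892 ] 31.125 1.0012748860916316
```

View pics/s12.png

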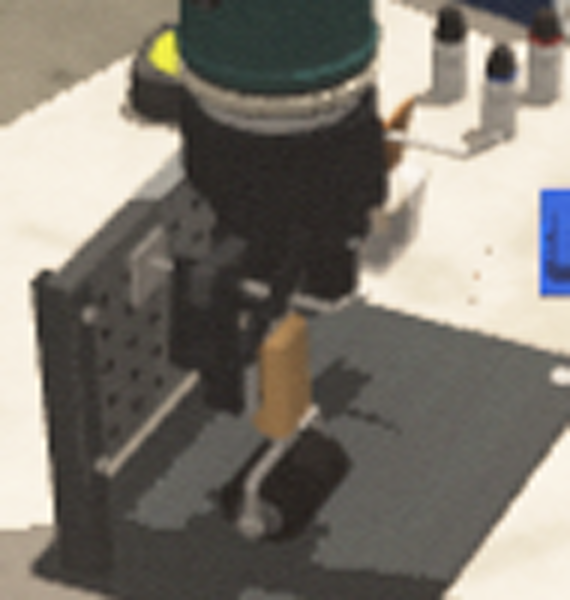

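Open, and the roller hangs at crop (285,370). Straight up and away.

carry_out(motion=[-0.05, 0, 0, 0, 0, 0, 1, -0.15, 0, 0, 0, 0, 0, 1, -0.3, 0, 0, 0, 0, 0, 1, -0.45, 0, 0, 0, 0, 0, 1, -0.5, -0.1, 0.2, 0, 0, 0, 1, -0.5, -0.2, 0.4, 0, 0, 0, 1, -0.5, -0.3, 0.6, 0, 0, 0, 1, -0.5, -0.3, 0.8, 0, 0, 0, 1, -0.5, -0.3, 0.8, 0, 0, 0, 1, -0.5, -0.3, 0.8, 0, 0, 0, 1])

```text
time: 32.38
ee_pos: [0.4491, 0.0287, 0.2883]
tool_rot: [1.904, 1.569, 0.57]
contact_force: [-0.6, 0.5, -1.4]
gripper_width: 1.0
```

```bash
python3 - <<'E'
from cam import *
p,d=imaging.camera("scene"); s=manip.get_state();e=s['ee_pos'];print(e,s['contact_force'],s['time'])
cv2.imwrite("pics/s13.png",cv2.resize(p[200:320,240:335,::-1],None,fx=6,fy=5,interpolation=cv2.INTER_CUBIC))
cv2.imwrite("pics/s13f.png",p[:,:,::-1])
yaw=np.radians(13.7); Rs=np.array([[np.cos(yaw),-np.sin(yaw)],[np.sin(yaw),np.cos(yaw)]]); t=np.array([.5596,.2365])
for x in (-.004,-.089):
  for y in (.066,-.066): print(x,y,project("scene",[*(t+Rs@[x,y]),.185]).round(1))
v,u=np.mgrid[0:480,0:640]; P=bydepth("scene",np.c_[u.ravel(),v.ravel()],d.ravel()).reshape(480,640,3)
for n,(x0,x1,y0,y1) in {"treadz":(350,430,190,250)}.items():
    g=cv2.cvtColor(p,cv2.COLOR_RGB2GRAY); m=((g<110)&(v>190)&(v<240)&(u>355)&(u<420)).astype(np.uint8)
    k,l,st,c=cv2.connectedComponentsWithStats(m)
    print("strip z",[float(np.median(P[l==i][:,2]).round(4)) for i in range(1,k) if st[i,4]>60])
    print("wood z",np.median([P[y,x,2] for x,y in [(386,196),(362,205),(422,230),(395,240),(356,204)]]))
p0=cv2.imread("pics/scene1.png"); print("stand diff"); 
E
```

```text
[0.4489983  0.02952644 0.28798757] [0.12425736 0.8274412  0.00516944] 32.425
-0.004 0.066 [[263.9 252. ]]
-0.004 -0.066 [[287.9 222.2]]
-0.089 0.066 [[295.2 262. ]]
-0.089 -0.066 [[317.6 231. ]]
strip z [0.0268, 0.0266, 0.0269, 0.0267, 0.0258]
wood z 0.02482454777708982
stand diff
```

View pics/s13.png

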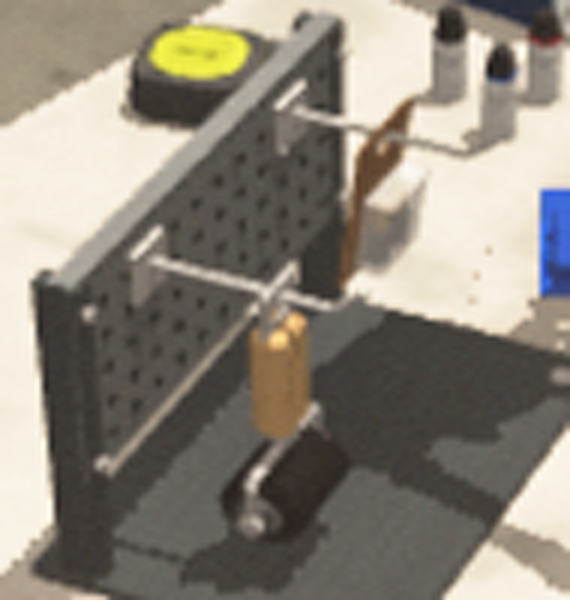

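View pics/s13f.png

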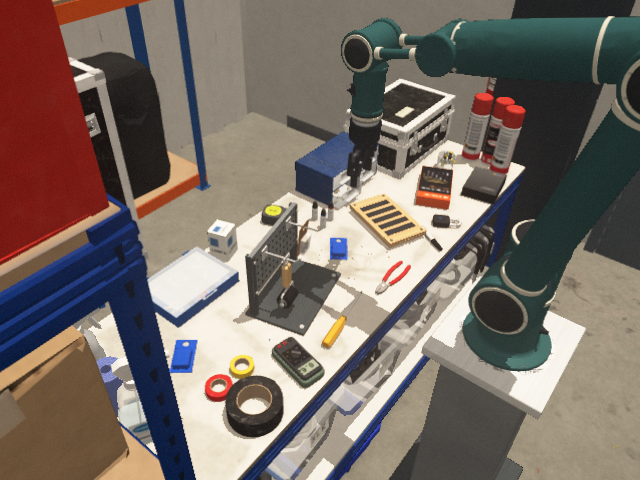

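The picture shows the roller hanging upright on the near peg, the stand and pack where they were, and the bystanders undisturbed. One averaged depth check of the strips before handing in.

```bash
python3 - <<'E'
from cam import *
v,u=np.mgrid[0:480,0:640]; D=[]
for i in range(10):
    p,d=imaging.camera("scene"); D.append(d)
d1=np.mean(D,0); d0=(np.load("scene0.npy")+np.load("scene1.npy"))/2
im=cv2.imread("pics/scene1.png"); g=cv2.cvtColor(im,cv2.COLOR_BGR2GRAY); m=((g<85)&(v>190)&(v<240)&(u>355)&(u<420)).astype(np.uint8)
k,l,st,c=cv2.connectedComponentsWithStats(m); uv=np.c_[u.ravel(),v.ravel()]
Z=lambda d: bydepth("scene",uv,d.ravel()).reshape(480,640,3)[...,2]
z0,z1=Z(d0),Z(d1)
for i in range(1,k):
    if st[i,4]>40: print(c[i].round(),st[i,4],"drop mm",(np.mean((z0-z1)[l==i])*1e3).round(2),"now",z1[l==i].mean().round(4))
w=((g>140)&(v>190)&(v<250)&(u>350)&(u<428)&(abs(z1-.026)<.004)); print("wood drop",((z0-z1)[w].mean()*1e3).round(2),np.median(z1[w]).round(4))
for n,(x,y,X,Y) in {"stand":(240,200,345,345),"driver":(318,290,365,350),"meter":(268,332,326,388),"marker":(424,230,445,252)}.items():
    a=im[y:Y,x:X].astype(int);b=p[y:Y,x:X,::-1].astype(int); print(n,"mean absdiff",np.abs(a-b).mean().round(1))
print(manip.get_state()['time'])
E
```

```text
[374. 205.] 102 drop mm 11.69 now 0.0273
[380. 211.] 104 drop mm 5.05 now 0.0293
[387. 216.] 116 drop mm 7.62 now 0.0308
[393. 222.] 116 drop mm 4.27 now 0.0292
[400. 228.] 123 drop mm -1.49 now 0.0306
wood drop 5.19 0.0262
stand mean absdiff 6.5
driver mean absdiff 24.6
meter mean absdiff 1.4
marker mean absdiff 31.4
32.925
```

```bash
python3 - <<'E'
from cam import *
v,u=np.mgrid[0:480,0:640]; D=[]
for i in range(6):
    p,d=imaging.camera("scene"); D.append(np.where(d>0.3,d,np.nan))
d1=np.nanmedian(D,0); a,b=np.load("scene0.npy"),np.load("scene1.npy"); d0=np.where((a>.3)&(b>.3),(a+b)/2,np.nan)
im=cv2.imread("pics/scene1.png"); g=cv2.cvtColor(im,cv2.COLOR_BGR2GRAY); m=((g<85)&(v>190)&(v<240)&(u>355)&(u<420)).astype(np.uint8)
k,l,st,c=cv2.connectedComponentsWithStats(m); uv=np.c_[u.ravel(),v.ravel()]
Z=lambda d: bydepth("scene",uv,d.ravel()).reshape(480,640,3)[...,2]
z0,z1=Z(d0),Z(d1)
for i in range(1,k):
    if st[i,4]>40: print(c[i].round(),"drop mm",(np.nanmedian((z0-z1)[l==i])*1e3).round(2),"now",np.nanmedian(z1[l==i]).round(4))
w=((g>140)&(v>190)&(v<250)&(u>350)&(u<428)&(abs(z1-.026)<.004)); print("wood drop",(np.nanmedian((z0-z1)[w])*1e3).round(2),np.nanmedian(z1[w]).round(4))
A=im[230:345,300:450];B=p[230:345,300:450,::-1]; cv2.imwrite("pics/cmp.png",np.vstack([A,B]).repeat(3,0)[:,:].repeat(3,1)[:600] if 0 else cv2.resize(np.hstack([A,B]),None,fx=2.6,fy=2.6))
E
```

```text
[374. 205.] drop mm 2.3 now 0.0265
[380. 211.] drop mm 3.15 now 0.0262
[387. 216.] drop mm 3.14 now 0.0265
[393. 222.] drop mm 2.5 now 0.0265
[400. 228.] drop mm 3.12 now 0.0262
wood drop 0.12 0.0263<stdin>:5: RuntimeWarning: All-NaN slice encountered
```

View pics/cmp.png

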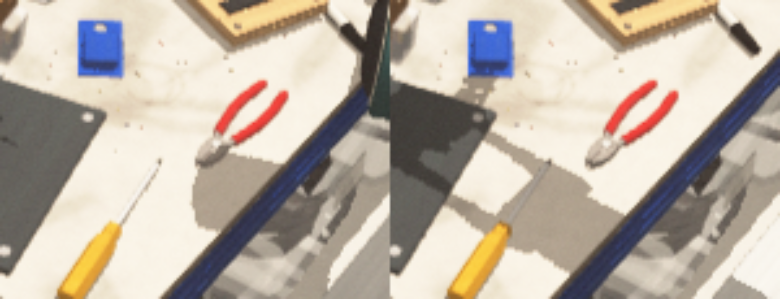

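All five strips now lie at 0.0262–0.0265, level with the wood at 0.0263. Nothing else has moved; the picture differences are the arm's shadow. Handing in.

```bash
python3 -c "
from station import manip; print(manip.close_job())"
```

```text
the job is handed in; nothing more can be done
None
```

The job is done and handed in at about 33 s. I pressed each of the five strips home, then rolled over all of them twice, and hung the roller back on the peg it came from.

**Last checks**
- **Strips:** they lie at 26.2–26.5 mm in the depth picture, with the wood at 26.3 mm. The arm felt the same level within about 0.1 mm over strips and bare wood.
- **Force:** the highest I read was about 16 N. Readings come only at the end of each move, so brief peaks in between weren't seen.
- **Drum:** it should have turned about 16 rad in one direction, worked out from the travel. I couldn't read the joint itself.
- **Roller:** it hangs upright and free on the straight of its peg.
- **Other things:** the stand and pack are where they were, and the arm touches nothing. The screwdriver and multimeter haven't moved. The arm hid part of the marker pen at the start, so I compared only what showed. I made no separate check of the spanner.

**What failed or disagreed**
- **Top camera:** a board blocked its view, so I measured from the scene camera, its depth and the forces I felt. There was no second view.
- **First depth checks:** one single-frame check put the strips 1–2 mm above the wood, and an average over frames was spoiled by missing readings. The masked medians above settled it.
- **Height of the wood:** by depth it is about 26 mm, but by touch about 28.7 mm. This is a camera offset that affects wood and strips alike.

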